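# Cap the sample jars from the stack

### The arm

A 7-joint arm with a two-finger parallel gripper is mounted at the origin on the work surface. World frame = base frame: x ahead of the robot, y to its left, z up, the work surface at z = 0. Lengths are in m, angles in rad, forces in N, time in s.
With the tool pointing down it reaches from about 0.4 to 0.85 m from the base axis. Payload 10.4 kg.
Tool frame: the origin (TCP) lies midway between the tips of the shut fingers; the grasp point (between the pads) lies 19 mm behind it; y points along the fingers, x is the direction in which the jaws open and shut, and the axes are right-handed (so a half turn about y gives the same grasp; the last joint's range is limited). The gripper opens to 87 mm and grips with 3 to 60 N. Pads are 19 mm wide; open, the fingers measure 117 mm over their backs; the gripper's body (75 mm by 190 mm) begins 51 mm behind the grasp point.
Start: joints at [1.267, 0.332, -0.065, 1.46, 0.022, 1.35, -0.088], TCP at [0.173, -0.601, 0.223] pointing down, gripper open.
Joint ranges: [-2.6, 2.6], [-0.5, 2.12], [-1.47, 1.34], [0.16, 2.42], [-1.27, 4.41], [0.06, 2.06], [-2.6, 2.6]. Speed limits (rad/s): [2.22, 2.22, 2.79, 2.79, 3.14, 3.14, 3.14].

### API

Orientations are given as a unit quaternion [x, y, z, w].
In Python, from bench import * gives the robot as it stands.
- The arm moves only by the tool jog_arm, never from a script. Its argument "commands" is a list of rows, each an object with "translation": the shift along the world's x, y, z in mm, a list of three; "twist": the turn about the world's z in rad. A call has 1 to 20 rows; each row shifts and turns the commanded pose from where the row before left it; what a row does not reach is not made up. A row lasts 1/10 s, in which the tool goes at most 50 mm and 8.59 degrees, less where a joint would pass 70% of its speed; a pose out of reach is approached as far as the arm can. A call is refused whole if a number of a shift passes 50 or a number of a turn 0.15, either way. A call with a gripper value outside its range is refused whole. "grip" is the closure, from 0 (fully open) to 1 (shut), set as the call begins (left out, the last holds). The fingers move at their own pace and stop on an object; "grip_force" is the grip in N (left out, the last holds). Time passes only in rows, so rows that do not move let the fingers close. It gives the time, the measured TCP pose, the force and the opening at its end, in the units of the state.
- read_state(): the state, without advancing time (a new reading comes with each control period).
- camera(name): name is "side" or "top"; returns a dict with "img" (384x512x3 uint8, red, green, blue), "fx", "fy", "cx", "cy" (pixels), "dist" ([k1, k2, p1, p2, k3] as OpenCV has them; the pictures are not rectified), "cam_to_world" (4x4, takes a point from camera to world coordinates). Camera axes: x right, y down, z forward; pixel columns grow to the right and rows downward; lengths in m; the calibration is good to about 2 mm. A picture is of the moment at which its call begins. There is no depth.
- close_job(): hands the job in, once; it reports no verdict.
The state is a dict: "time": time; "joint_positions": joint angles; "joint_vel": joint speeds; "joint_torque": joint torques, N m; "ee_pos": TCP position; "eef_rot": TCP orientation; "ft_force": force on the tool from outside, world axes, zero at the start; "torque": the same for the moment, N m; "width": finger opening in m.
Only numpy, scipy, OpenCV 4.12 (cv2) and the standard library are available. Lean on these libraries where they do the work, as an engineer would, in place of code of your own. Each camera call takes 0.05 s, during which the arm holds its last target.

### The job

The four white caps are piled in one stack; take the stack apart and put each cap on its own open brown jar, square caps on the square jars and round ones on the round, larger on larger and smaller on smaller, the hollow side down over the neck until the rim sits flat on the jar's shoulder. Leave the jars standing where they are, and do not shift the beaker or the roll of tape.

Things in the scene. Friction and masses are not known exactly. Their poses are not given: they have to be found in the camera images.
- cap_square_large: large square white plastic slip-over cap with a grey top inside a 2 mm white edge, 68 x 68 mm, 16 mm high, hollow below (63 x 63 mm inside, 12 mm deep, open end down); bottom of the stack, standing on the bench. Loose, about 50 g. Origin: centre of its underside (lower rim); z up; x and y square to its sides.
- cap_round_large: large round white plastic slip-over cap with a grey top inside a 2 mm white edge, diameter 60 mm, 16 mm high, hollow below (diameter 55 mm inside, 12 mm deep, open end down); second from the bottom. Loose, about 40 g. Origin: centre of its underside (lower rim); z up.
- cap_square_small: small square white plastic slip-over cap with a grey top inside a 2 mm white edge, 48 x 48 mm, 16 mm high, hollow below (43 x 43 mm inside, 12 mm deep, open end down); third from the bottom. Loose, about 30 g. Origin: centre of its underside (lower rim); z up; x and y square to its sides.
- cap_round_small: small round white plastic slip-over cap with a grey top inside a 2 mm white edge, diameter 38 mm, 16 mm high, hollow below (diameter 33 mm inside, 12 mm deep, open end down); top of the stack. Loose, about 20 g. Origin: centre of its underside (lower rim); z up.
- jar_square_large: brown square sample jar (large), body 84 x 84 mm, flat shoulder 50 mm above the bench, square neck 47 x 47 mm in the middle, 10 mm high, dark mouth. Loose, 0.25 to 0.75 kg. Origin: centre of its underside; z up; x and y square to its sides and neck. Its cap (large, square) has 8 mm to spare all round the neck and rests with its rim on the shoulder.
- jar_round_large: brown round sample jar (large), body diameter 76 mm, flat shoulder 62 mm above the bench, round neck diameter 39 mm in the middle, 10 mm high, dark mouth. Loose, 0.25 to 0.75 kg. Origin: centre of its underside; z up. Its cap (large, round) has 8 mm to spare all round the neck and rests with its rim on the shoulder.
- jar_square_small: brown square sample jar (small), body 64 x 64 mm, flat shoulder 56 mm above the bench, square neck 27 x 27 mm in the middle, 10 mm high, dark mouth. Loose, 0.25 to 0.75 kg. Origin: centre of its underside; z up; x and y square to its sides and neck. Its cap (small, square) has 8 mm to spare all round the neck and rests with its rim on the shoulder.
- jar_round_small: brown round sample jar (small), body diameter 56 mm, flat shoulder 70 mm above the bench, round neck diameter 17 mm in the middle, 10 mm high, dark mouth. Loose, 0.25 to 0.75 kg. Origin: centre of its underside; z up. Its cap (small, round) has 8 mm to spare all round the neck and rests with its rim on the shoulder.
- beaker: bystander: empty translucent white plastic beaker, rim diameter 80 mm, 95 mm high. Loose. Origin: centre of its underside.
- tape_roll: bystander: cream roll of tape lying flat, outer diameter 90 mm, hole 64 mm, 25 mm high. Loose. Origin: centre of its underside.
Mind the look-alikes: they are no part of the job. Leave any orange or yellow look-alike of the cap_square_large alone. What is shaped like the jar_square_small but pink is not meant.

How it is judged:
By the outcome, as a careful person would: the job done as asked, in the order asked, and still so for the second after the job is handed in, with the robot touching nothing.
It also fails if it takes over 115 s, if anything falls off the work surface, if the arm or the gripper's body presses on something with over 40 N, if the wrist force passes 120 N, or if a joint passes its speed limit or range.

## Working session

There is one attempt and no reset: what is moved stays moved. The work goes in short steps, Python scripts to look and compute and a tool call to move; the robot and the scene stay as the last step left them, time stands still between calls to the robot, and variables do not carry over. Pictures are saved under pics/ and viewed, and the job is handed in when it is done.

Besides the shell and the picture viewer there is one more tool, called as name(argument=value, ...) on one line, values as JSON. jog_arm: Moves the arm, as the interface text tells. Its arguments: {"type":"object","properties":{"commands":{"type":"array"},"grip":{"type":"number"},"grip_force":{"type":"number"}},"required":["commands"]}

```bash
ls; mkdir -p pics; python3 - <<'E'
from bench import *
import cv2
s=read_state();print({k:s[k] for k in('time','ee_pos','eef_rot','ft_force','width')})
for n in('side','top'):
    c=camera(n);cv2.imwrite(f'pics/{n}0.png',c['img'][:,:,::-1]);print(n,c['fx'],c['fy'],c['cx'],c['cy'],c['dist'],c['cam_to_world'])
E
```

```text
pics
{'time': 0.0, 'ee_pos': array([ 0.1730926 , -0.60016443,  0.22174266]), 'eef_rot': array([-0.56475656,  0.42551857, -0.4247058 ,  0.56533969]), 'ft_force': array([ 0.16094432,  1.13904953, -0.94373639]), 'width': 0.08699413430334701}
side 433.3970952618182 433.3970952618182 255.59922762876258 191.68289733122043 [-0.12677119  0.          0.          0.          0.        ] [[-0.9527651  -0.13686082  0.2711232   0.16261681]
 [-0.30319942  0.48027926 -0.82304432  1.05648134]
 [-0.01757233 -0.86637229 -0.49908944  0.68710664]
 [ 0.          0.          0.          1.        ]]
top 370.9800855809862 370.9800855809862 259.9761750896703 196.04399870083998 [0.03018838 0.         0.         0.         0.        ] [[-2.15149832e-02 -9.80411685e-01  1.95780576e-01  3.19221238e-01]
 [-9.99761671e-01  2.18234297e-02 -5.81825241e-04 -7.65480761e-03]
 [-3.70217535e-03 -1.95746433e-01 -9.80647555e-01  1.02050618e+00]
 [ 0.00000000e+00  0.00000000e+00  0.00000000e+00  1.00000000e+00]]
```

View pics/side0.png

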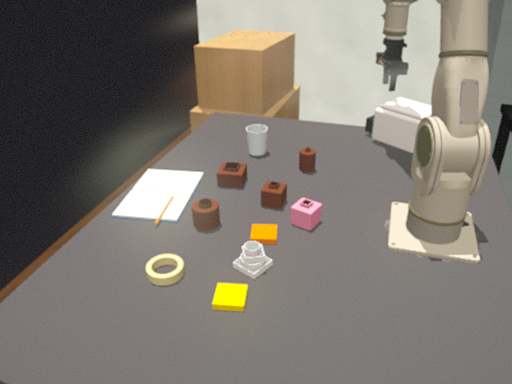

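View pics/top0.png

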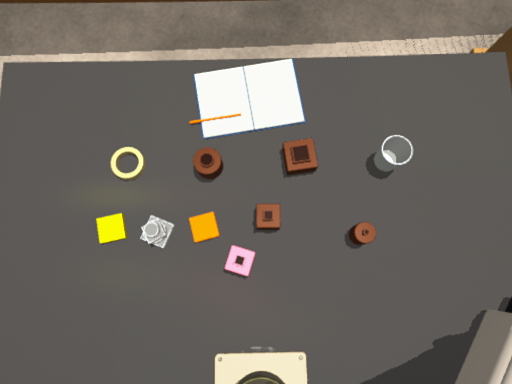

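```bash
python3 - <<'E'
from scipy.spatial.transform import Rotation as R
print(R.from_quat([-0.56475656,  0.42551857, -0.4247058 ,  0.56533969]).as_matrix().round(3))
E
```

```text
[[ 0.277 -0.     0.961]
 [-0.961  0.001  0.277]
 [-0.001 -1.    -0.   ]]
```

```bash
cat > h.py <<'E'
from bench import *
import cv2, numpy as np
def ray(c,uv):
    K=np.array([[c['fx'],0,c['cx']],[0,c['fy'],c['cy']],[0,0,1]])
    p=cv2.undistortPoints(np.array(uv,float).reshape(-1,1,2),K,np.array(c['dist']))[:,0]
    T=c['cam_to_world'];d=np.c_[p,np.ones(len(p))]@T[:3,:3].T
    return T[:3,3],d
def onz(c,uv,z):
    o,d=ray(c,uv);return o+d*((z-o[2])/d[:,2])[:,None]
def tri(c1,u1,c2,u2):
    o1,d1=ray(c1,[u1]);o2,d2=ray(c2,[u2]);a=d1[0];b=d2[0]
    s=np.linalg.lstsq(np.c_[a,-b],o2-o1,rcond=None)[0]
    p,q=o1+s[0]*a,o2+s[1]*b
    return (p+q)/2,np.linalg.norm(p-q)
def proj(c,P):
    K=np.array([[c['fx'],0,c['cx']],[0,c['fy'],c['cy']],[0,0,1]])
    T=np.linalg.inv(c['cam_to_world'])
    return cv2.projectPoints(np.array(P,float).reshape(-1,1,3),cv2.Rodrigues(T[:3,:3])[0],T[:3,3],K,np.array(c['dist']))[0][:,0]
def crop(c,u0,v0,u1,v1,k,fn):
    cv2.imwrite(fn,cv2.resize(c['img'][v0:v1,u0:u1,::-1],None,fx=k,fy=k,interpolation=cv2.INTER_CUBIC))
E
python3 - <<'E'
from h import *
t=camera('top');s=camera('side')
crop(t,130,205,190,255,10,'pics/t_st.png')
crop(s,225,235,280,280,12,'pics/s_st.png')
crop(t,180,130,400,250,3.6,'pics/t_j.png')
crop(s,180,110,340,240,4.6,'pics/s_j.png')
E
```

```text
(no output)
```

View pics/t_st.png

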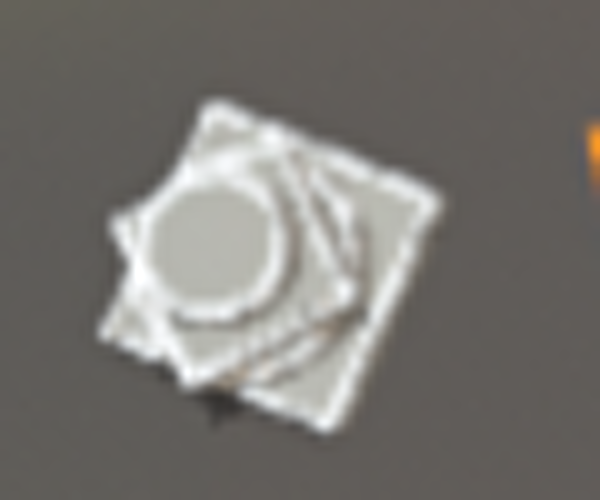

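View pics/s_st.png

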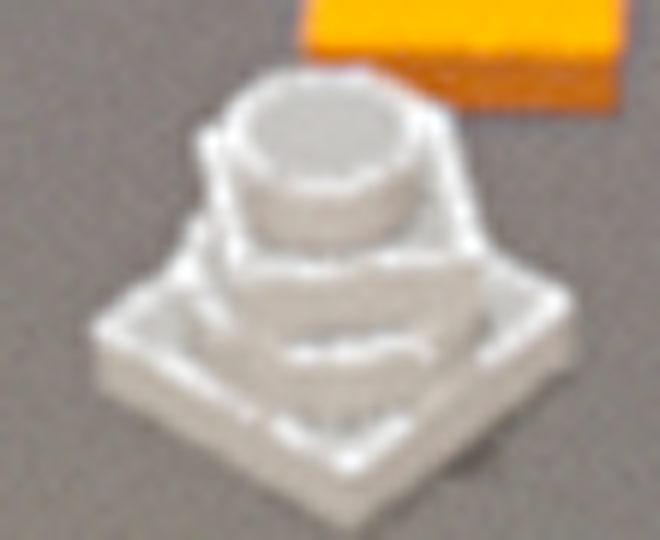

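View pics/t_j.png

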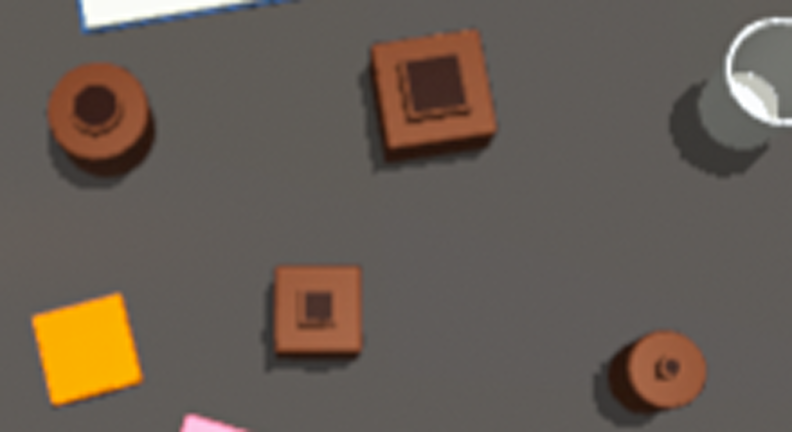

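View pics/s_j.png

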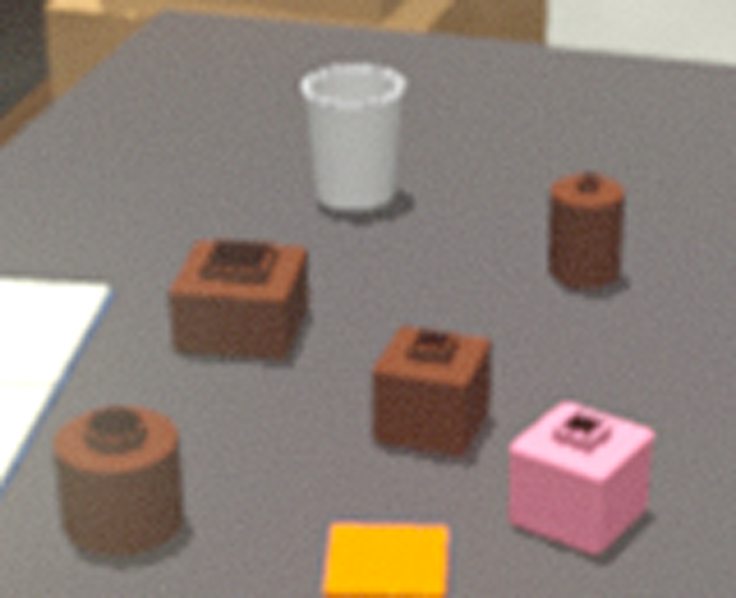

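```bash
cat > jars.py <<'E'
from h import *
t=camera('top');s=camera('side')
zs={'JSL':.05,'JRL':.062,'JSS':.056,'JRS':.07}
win={'JSL':((278,133,324,178),(214,158,250,192)),'JRL':((188,143,228,183),(188,194,224,232)),'JSS':((252,200,288,235),(257,176,290,212)),'JRS':((350,218,380,248),(295,144,320,176))}
for n in zs:
    r=[]
    for c,w in((t,win[n][0]),(s,win[n][1])):
        im=cv2.cvtColor(np.ascontiguousarray(c['img']),cv2.COLOR_RGB2HSV)[w[1]:w[3],w[0]:w[2]].astype(int)
        rgb=c['img'][w[1]:w[3],w[0]:w[2]].astype(int)
        brown=(rgb[...,0]-rgb[...,2]>22)
        red=rgb[...,0]
        th,_=cv2.threshold(red[brown].astype(np.uint8),0,255,cv2.THRESH_OTSU)
        m=(brown&(red>th)).astype(np.uint8)
        cs,_=cv2.findContours(m,cv2.RETR_EXTERNAL,cv2.CHAIN_APPROX_NONE)
        k=max(cs,key=cv2.contourArea);hull=cv2.convexHull(k)
        M=cv2.moments(hull);p=(M['m10']/M['m00']+w[0],M['m01']/M['m00']+w[1])
        pts=onz(c,hull[:,0]+np.array(w[:2]),zs[n])[:,:2]
        rect=cv2.minAreaRect((pts*1000).astype(np.float32))
        r.append(p);print(n,'th',th,'px',np.round(p,1),'xy@z',onz(c,[p],zs[n])[0].round(4),'rect',np.round(rect[0],1),np.round(rect[1],1),round(rect[2],1))
    P,e=tri(t,r[0],s,r[1]);print('   tri',P.round(4),'gap',round(e,4))
E
python3 jars.py
```

```text
JSL th 104.0 px [300.2 153.9] xy@z [ 0.6277 -0.1205  0.05  ] rect [ 628.2 -120.6] [83.4 83. ] 7.5
JSL th 126.0 px [231.4 168. ] xy@z [ 0.6317 -0.12    0.05  ] rect [ 631.8 -121.7] [84.5 90.2] 9.0
   tri [ 0.6298 -0.1202  0.0496] gap 0.0038
JRL th 94.0 px [206.6 160. ] xy@z [0.6125 0.133  0.062 ] rect [612.7 133.3] [72.6 73. ] 89.9
JRL th 134.0 px [204.5 204.9] xy@z [0.6157 0.1339 0.062 ] rect [615.9 133.6] [75.1 73.6] 16.0
   tri [0.6142 0.1335 0.0615] gap 0.0032
JSS th 124.0 px [268. 215.] xy@z [ 0.4606 -0.0282  0.056 ] rect [460.8 -28.3] [58.  58.3] 88.7
JSS th 124.0 px [273.4 186.6] xy@z [ 0.4637 -0.0273  0.056 ] rect [464.  -27.9] [67.7 64.6] 88.8
   tri [ 0.4622 -0.0279  0.0556] gap 0.0032
JRS th 105.0 px [365.1 231.8] xy@z [ 0.4098 -0.2746  0.07  ] rect [ 410.7 -274.5] [50.8 54.3] 85.8
JRS th 120.0 px [307.2 150.7] xy@z [ 0.4135 -0.2763  0.07  ] rect [ 414.5 -278. ] [55.2 57.4] 15.9
   tri [ 0.4114 -0.2741  0.0711] gap 0.0033
```

```bash
cat > st.py <<'E'
from h import *
t=camera('top');s=camera('side')
T=lambda x,y:(130+(x+.5)/10-.5,205+(y+.5)/10-.5)
S=lambda x,y:(225+(x+.5)/12-.5,235+(y+.5)/12-.5)
for n,a,b,z in(('RS',T(213,246),S(330,127),.064),('SS centre',T(234,257),S(341,195),.048),('SS left',T(118,222),S(440,115),0.048),('SS B',T(190,385),S(210,140),.048),('SS R',T(350,292),S(235,265),.048),('SL top',T(212,105),S(570,300),.016),('SL right',T(437,200),S(350,465),.016),('SL b',T(330,430),S(95,330),.016)):
    P,e=tri(t,a,s,b);print(n,P.round(4),round(e,4),onz(t,[a],z)[0].round(4),onz(s,[b],z)[0].round(4))
E
python3 st.py
```

```text
RS [0.4304 0.275  0.065 ] 0.0023 [0.4294 0.275  0.064 ] [0.4321 0.2738 0.064 ]
SS centre [0.4291 0.2744 0.048 ] 0.0017 [0.4282 0.2741 0.048 ] [0.4299 0.2744 0.048 ]
SS left [0.4192 0.2897 0.0849] 0.0292 [0.4381 0.3048 0.048 ] [0.4187 0.2435 0.048 ]
SS B [0.422  0.2869 0.0673] 0.0584 [0.3951 0.2843 0.048 ] [0.461  0.2647 0.048 ]
SS R [0.44   0.2578 0.0116] 0.0367 [0.4183 0.2436 0.048 ] [0.443  0.3015 0.048 ]
SL top [0.4261 0.2768 0.0378] 0.0879 [0.4735 0.2909 0.016 ] [0.3878 0.2553 0.016 ]
SL right [ 0.4475  0.2432 -0.0506] 0.0141 [0.4461 0.229  0.016 ] [0.4151 0.3166 0.016 ]
SL b [0.4325 0.2739 0.0056] 0.098 [0.3847 0.256  0.016 ] [0.4774 0.2917 0.016 ]
```

jog_arm(commands=[{"translation":[32,21,0],"twist":0.08},{"translation":[32,21,0],"twist":0.08},{"translation":[32,21,0],"twist":0.08},{"translation":[32,21,0],"twist":0.08},{"translation":[32,21,0],"twist":0.08},{"translation":[32,21,0],"twist":0.08},{"translation":[32,21,0],"twist":0.08},{"translation":[32,21,0],"twist":0.08},{"translation":[12,43,0],"twist":0.08},{"translation":[12,43,0],"twist":0.08},{"translation":[12,43,0],"twist":0.08},{"translation":[12,43,0],"twist":0.08},{"translation":[12,43,0],"twist":0.08},{"translation":[12,43,0],"twist":0.08},{"translation":[12,43,0],"twist":0.08},{"translation":[12,43,0],"twist":0.08},{"translation":[12,43,0],"twist":0.08},{"translation":[12,43,0],"twist":0.08}], grip=0, grip_force=15)

```text
time: 2.2
ee_pos: [0.5495, -0.0009, 0.2229]
eef_rot: [0.705, 0.054, -0.054, -0.705]
ft_force: [-0.1, -0.3, -0.6]
width: 0.0871
```

jog_arm(commands=[{"translation":[-17,39,0],"twist":0.08},{"translation":[-17,39,0],"twist":0.08},{"translation":[-17,39,0],"twist":0.08},{"translation":[-17,39,0],"twist":0.08},{"translation":[-17,39,0],"twist":0.01},{"translation":[-17,39,-30],"twist":0},{"translation":[-17,39,-30],"twist":0},{"translation":[0,0,0],"twist":0},{"translation":[0,0,0],"twist":0}])

```text
time: 3.1
ee_pos: [0.4309, 0.2679, 0.1646]
eef_rot: [0.687, 0.169, -0.169, -0.687]
ft_force: [0.7, -0.9, -0.3]
width: 0.0874
```

```bash
cat > v.py <<'E'
import sys
from h import *
from scipy.spatial.transform import Rotation as R
n=sys.argv[1]
s=read_state();A=R.from_quat(s['eef_rot']).as_matrix()
print('t',round(s['time'],2),'tcp',s['ee_pos'].round(4),'jaw deg',np.degrees(np.arctan2(A[1,0],A[0,0])).round(1),'ydir',A[:,1].round(3),'F',s['ft_force'].round(2),'w',round(s['width'],4),'q',s['joint_positions'].round(2))
t=camera('top');c=camera('side')
np.savez('pics/'+n+'.npz',t=t['img'],s=c['img'])
def sq(c,P,h):
    p=proj(c,[P])[0].astype(int);u=max(0,min(512-2*h,p[0]-h));v=max(0,min(384-2*h,p[1]-h))
    print('off',u,v);return cv2.resize(c['img'][v:v+2*h,u:u+2*h,::-1],(396,396),interpolation=cv2.INTER_CUBIC)
P=s['ee_pos'] if len(sys.argv)<5 else [float(x) for x in sys.argv[2:5]]
h=int(sys.argv[5]) if len(sys.argv)>5 else 33
cv2.imwrite('pics/'+n+'.png',np.hstack([sq(t,P,h),sq(c,P,h)]))
print('tcp px',proj(t,[s['ee_pos']])[0],proj(c,[s['ee_pos']])[0])
E
python3 v.py a1
```

```text
t 3.1 tcp [0.4309 0.2679 0.1646] jaw deg 27.6 ydir [-0.001 -0.    -1.   ] F [ 0.66 -0.94 -0.3 ] w 0.0874 q [ 0.19  0.22 -0.92  1.81  0.19  1.21 -0.31]
off 108 190
off 219 175
tcp px [141.22724418 223.75292674] [252.38208735 208.10973934]
```

View pics/a1.png

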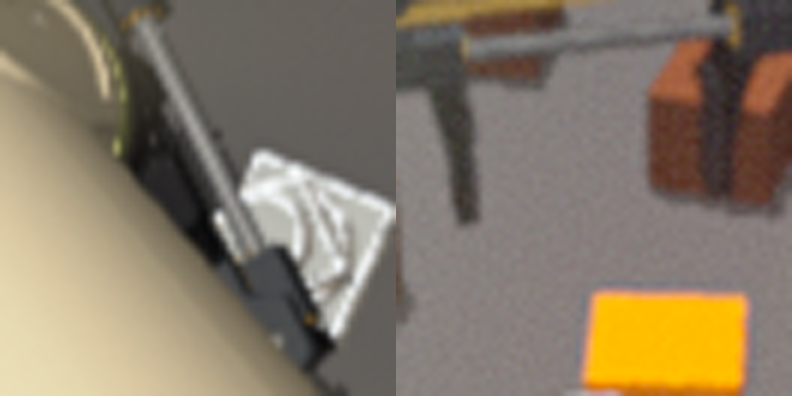

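jog_arm(commands=[{"translation":[0,3,-35],"twist":0},{"translation":[0,2,-35],"twist":0},{"translation":[0,0,-20],"twist":0},{"translation":[0,0,-12],"twist":0},{"translation":[0,0,-5],"twist":0},{"translation":[0,0,0],"twist":0},{"translation":[0,0,0],"twist":0},{"translation":[0,0,0],"twist":0}])

```text
time: 4.0
ee_pos: [0.4323, 0.2726, 0.059]
eef_rot: [-0.687, -0.169, 0.167, 0.687]
ft_force: [-0.4, 1.1, -0.5]
width: 0.0873
```

```bash
python3 v.py a2 .43 .275 .06; sleep .1; python3 -c "
from bench import *
for i in range(3): print(read_state()['ee_pos'])"
```

```text
t 4.0 tcp [0.4323 0.2726 0.059 ] jaw deg 27.5 ydir [ 0.002  0.001 -1.   ] F [-0.39  1.15 -0.49] w 0.0873 q [ 0.1   0.37 -0.87  1.9   0.33  1.01 -0.43]
off 118 196
off 219 213
tcp px [152.38721723 228.2300474 ] [252.15326139 246.51636667]
[0.43200438 0.27254512 0.05865067]
[0.43200438 0.27254512 0.05865067]
[0.43200438 0.27254512 0.05865067]
```

View pics/a2.png

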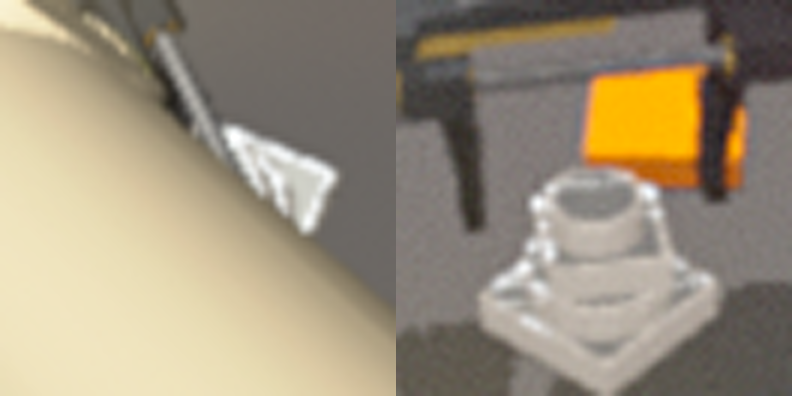

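jog_arm(commands=[{"translation":[-1,2,-4],"twist":0},{"translation":[0,0,-4],"twist":0},{"translation":[0,0,0],"twist":0},{"translation":[0,0,0],"twist":0},{"translation":[0,0,0],"twist":0}])

```text
time: 4.6
ee_pos: [0.4306, 0.2744, 0.05]
eef_rot: [-0.687, -0.168, 0.168, 0.687]
ft_force: [0.3, -0.2, -0.2]
width: 0.0872
```

jog_arm(commands=[{"translation":[0,0,0],"twist":0},{"translation":[0,0,0],"twist":0},{"translation":[0,0,0],"twist":0},{"translation":[0,0,0],"twist":0},{"translation":[0,0,0],"twist":0},{"translation":[0,0,0],"twist":0},{"translation":[0,0,0],"twist":0},{"translation":[0,0,0],"twist":0}], grip=0.4, grip_force=8)

```text
time: 5.4
ee_pos: [0.4306, 0.2744, 0.05]
eef_rot: [-0.687, -0.168, 0.168, 0.687]
ft_force: [-0.1, 0.4, 0.2]
width: 0.0526
```

```bash
python3 v.py a3 .43 .275 .06
```

```text
t 5.4 tcp [0.4306 0.2744 0.05  ] jaw deg 27.5 ydir [ 0.  0. -1.] F [-0.07  0.35  0.23] w 0.0526 q [ 0.09  0.39 -0.86  1.91  0.35  1.   -0.44]
off 118 196
off 219 213
tcp px [152.66904057 229.28622255] [252.69009945 250.09196617]
```

View pics/a3.png

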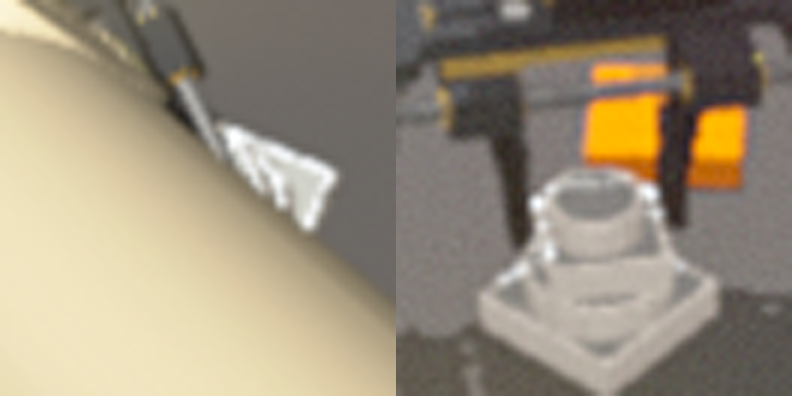

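jog_arm(commands=[{"translation":[0,0,0],"twist":0},{"translation":[0,0,0],"twist":0},{"translation":[0,0,0],"twist":0},{"translation":[0,0,0],"twist":0},{"translation":[0,0,0],"twist":0},{"translation":[0,0,0],"twist":0}], grip=0.75, grip_force=10)

```text
time: 6.1
ee_pos: [0.4306, 0.2743, 0.0499]
eef_rot: [0.687, 0.168, -0.168, -0.687]
ft_force: [-0.4, -0.1, 0.6]
width: 0.0384
```

jog_arm(commands=[{"translation":[0,0,5],"twist":0},{"translation":[0,0,10],"twist":0},{"translation":[0,0,20],"twist":0},{"translation":[0,0,0],"twist":0},{"translation":[0,0,0],"twist":0}])

```text
time: 6.6
ee_pos: [0.431, 0.2744, 0.0855]
eef_rot: [0.687, 0.169, -0.168, -0.687]
ft_force: [0.4, -0.3, -0.5]
width: 0.038
```

```bash
python3 v.py a4 .43 .275 .06
```

```text
t 6.6 tcp [0.431  0.2744 0.0855] jaw deg 27.5 ydir [ 0.001  0.    -1.   ] F [ 0.42 -0.29 -0.46] w 0.038 q [ 0.12  0.33 -0.89  1.88  0.3   1.06 -0.4 ]
off 118 196
off 219 213
tcp px [148.5953265  227.60900944] [252.2014254  238.02800748]
```

View pics/a4.png

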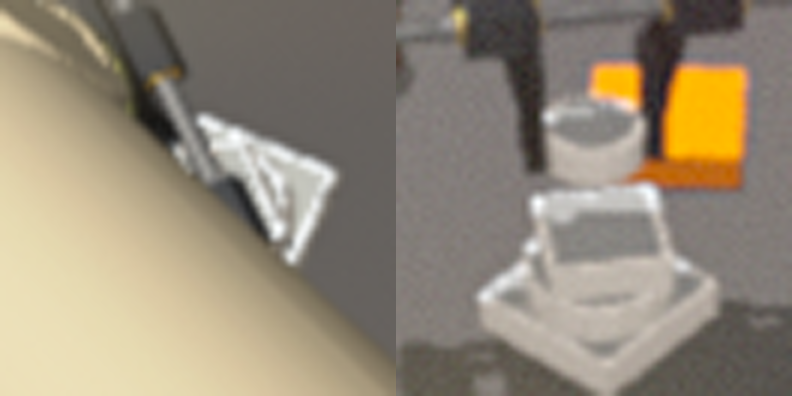

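jog_arm(commands=[{"translation":[0,0,35],"twist":0},{"translation":[10,-30,30],"twist":-0.075},{"translation":[13,-40,10],"twist":-0.075},{"translation":[13,-40,0],"twist":-0.075},{"translation":[13,-40,0],"twist":-0.075},{"translation":[13,-40,0],"twist":-0.075},{"translation":[13,-40,0],"twist":-0.075},{"translation":[13,-40,0],"twist":-0.075},{"translation":[-14,-40,0],"twist":-0.075},{"translation":[-15,-40,0],"twist":-0.075},{"translation":[-15,-40,0],"twist":-0.075},{"translation":[-15,-40,0],"twist":-0.075},{"translation":[-16,-40,0],"twist":-0.075},{"translation":[-16,-40,0],"twist":-0.075},{"translation":[-16,-39,0],"twist":-0.075},{"translation":[0,0,-20],"twist":0},{"translation":[0,0,-15],"twist":0},{"translation":[0,0,0],"twist":0},{"translation":[0,0,0],"twist":0}])

```text
time: 8.6
ee_pos: [0.4115, -0.2743, 0.1248]
eef_rot: [-0.678, 0.199, -0.198, 0.679]
ft_force: [0.6, -0.7, 0.3]
width: 0.0378
```

```bash
python3 v.py b1 .41 -.275 .08
```

```text
t 8.6 tcp [ 0.4115 -0.2743  0.1248] jaw deg -32.6 ydir [-0.001  0.001 -1.   ] F [ 0.61 -0.75  0.32] w 0.0378 q [ 0.88  0.16 -0.41  1.9   0.07  1.1  -0.13]
off 333 198
off 275 115
tcp px [371.14163517 228.86190298] [308.31744759 136.0504319 ]
```

View pics/b1.png

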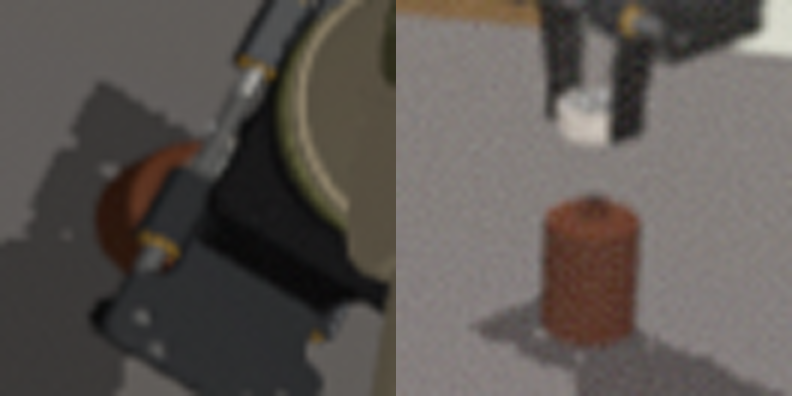

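jog_arm(commands=[{"translation":[0,0,-15],"twist":0},{"translation":[0,0,-12],"twist":0},{"translation":[0,0,-8],"twist":0},{"translation":[0,0,-5],"twist":0},{"translation":[0,0,-5],"twist":0},{"translation":[0,0,-3],"twist":0},{"translation":[0,0,-2],"twist":0},{"translation":[0,0,0],"twist":0},{"translation":[0,0,0],"twist":0}])

```text
time: 9.6
ee_pos: [0.4117, -0.2747, 0.0752]
eef_rot: [0.679, -0.199, 0.199, -0.679]
ft_force: [0.6, -0.5, 0.8]
width: 0.0377
```

```bash
python3 v.py b2 .41 -.275 .08
```

```text
t 9.6 tcp [ 0.4117 -0.2747  0.0752] jaw deg -32.7 ydir [ 0. -0. -1.] F [ 0.62 -0.45  0.82] w 0.0377 q [ 0.87  0.22 -0.41  1.95  0.1   0.99 -0.16]
off 333 198
off 275 115
tcp px [365.63699749 230.89372573] [307.6941747  149.53210759]
```

View pics/b2.png

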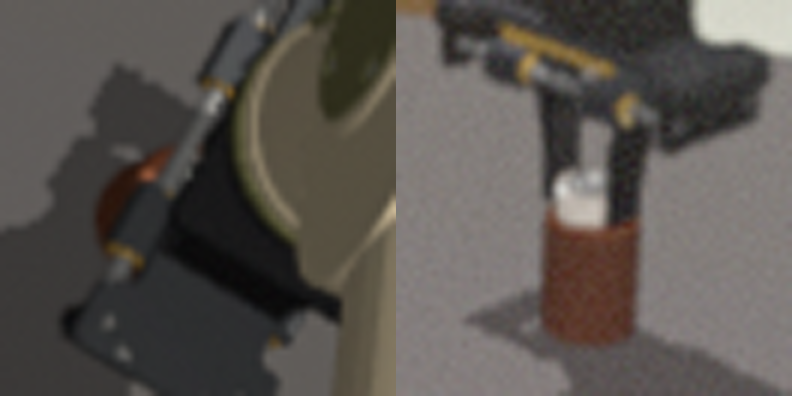

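Cap is over the neck (neck hidden), about 3 mm up. Lower to contact gently and release.

jog_arm(commands=[{"translation":[0,0,-1],"twist":0},{"translation":[0,0,-1],"twist":0},{"translation":[0,0,-1],"twist":0},{"translation":[0,0,0],"twist":0},{"translation":[0,0,0],"twist":0}])

```text
time: 10.2
ee_pos: [0.4115, -0.2746, 0.0719]
eef_rot: [-0.679, 0.199, -0.199, 0.679]
ft_force: [0.7, 0.1, 0.4]
width: 0.0378
```

jog_arm(commands=[{"translation":[0,0,0],"twist":0},{"translation":[0,0,0],"twist":0},{"translation":[0,0,0],"twist":0},{"translation":[0,0,0],"twist":0},{"translation":[0,0,0],"twist":0},{"translation":[0,0,10],"twist":0},{"translation":[0,0,30],"twist":0},{"translation":[0,0,40],"twist":0},{"translation":[-14,40,0],"twist":0},{"translation":[14,40,0],"twist":0.075},{"translation":[14,40,0],"twist":0.075},{"translation":[14,40,0],"twist":0.075},{"translation":[14,40,0],"twist":0.075},{"translation":[14,40,0],"twist":0.075}], grip=0.3)

```text
time: 11.6
ee_pos: [0.4681, -0.033, 0.153]
eef_rot: [0.704, -0.067, 0.068, -0.704]
ft_force: [0.8, 0.2, 0.3]
width: 0.0609
```

```bash
python3 v.py b3 .41 -.275 .08; python3 - <<'E'
from h import *
t=camera('top');crop(t,125,200,195,260,9,'pics/st2.png')
s=camera('side');crop(s,220,235,285,280,10,'pics/st2s.png')
E
```

```text
t 11.6 tcp [ 0.4681 -0.033   0.153 ] jaw deg -11.0 ydir [ 0.001 -0.001 -1.   ] F [0.8  0.21 0.27] w 0.0609 q [ 0.62  0.09 -0.67  1.92  0.06  1.15 -0.26]
off 333 198
off 275 115
tcp px [270.66730069 205.88351963] [272.51987352 156.13565995]
```

View pics/b3.png

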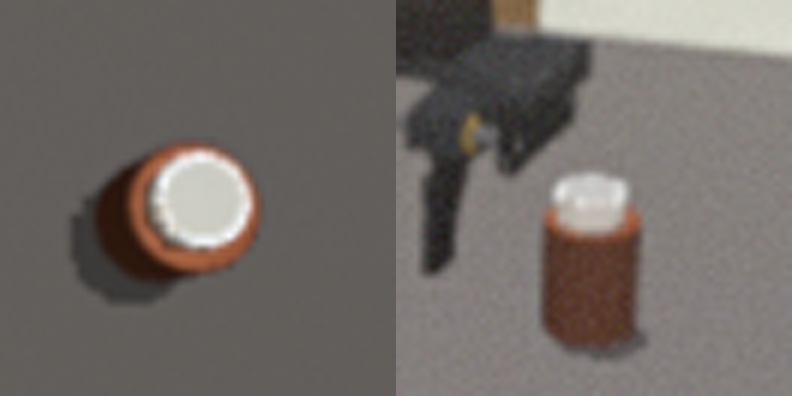

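View pics/st2.png

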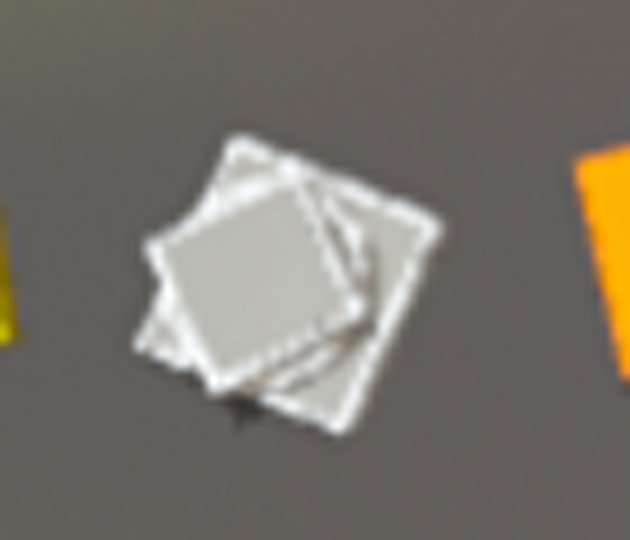

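View pics/st2s.png

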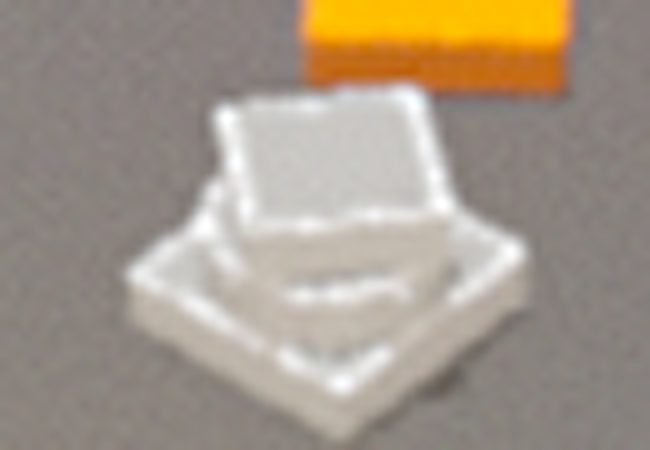

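```bash
python3 - <<'E'
from h import *
t=camera('top');s=camera('side')
A=np.array([(152,247),(218,388),(362,305),(298,177)],float);A=np.array([125,200])+(A+.5)/9-.5
B=np.array([(245,230),(450,215),(420,92),(220,107)],float);B=np.array([220,235])+(B+.5)/10-.5
P=[]
for a,b in zip(A,B):
    p,e=tri(t,a,s,b);P.append(p);print(p.round(4),round(e,4))
P=np.array(P);print('c',P.mean(0).round(4))
for Q in(P,onz(t,A,.048),onz(s,B,.048)):
    d=np.roll(Q,-1,0)-Q;print(Q.mean(0).round(4),np.linalg.norm(d,axis=1).round(4),(np.degrees(np.arctan2(d[:,1],d[:,0]))%90).round(1))
E
```

```text
[0.4397 0.305  0.0481] 0.0044
[0.3971 0.2843 0.0467] 0.0018
[0.4186 0.2427 0.0487] 0.001
[0.4597 0.2632 0.0494] 0.0058
c [0.4288 0.2738 0.0482]
[0.4288 0.2738 0.0482] [0.0474 0.0469 0.046  0.0465] [25.9 27.3 26.4 25.6]
[0.4275 0.2735 0.048 ] [0.0463 0.0468 0.0428 0.0461] [26.6 29.5 27.6 25.2]
[0.4303 0.2735 0.048 ] [0.0484 0.0488 0.0491 0.0485] [23.1 25.3 23.5 26.2]
```

jog_arm(commands=[{"translation":[10,38,0],"twist":0.08},{"translation":[10,38,0],"twist":0.08},{"translation":[0,38,0],"twist":0.08},{"translation":[-5,38,0],"twist":0.08},{"translation":[-10,38,0],"twist":0.08},{"translation":[-14,38,0],"twist":0.08},{"translation":[-15,38,0],"twist":0.08},{"translation":[-15,41,0],"twist":0.08},{"translation":[0,0,-35],"twist":0},{"translation":[0,0,-35],"twist":0},{"translation":[0,0,-20],"twist":0},{"translation":[0,0,-10],"twist":0},{"translation":[0,0,0],"twist":0},{"translation":[0,0,0],"twist":0},{"translation":[0,0,0],"twist":0}], grip=0)

```text
time: 13.4
ee_pos: [0.4295, 0.2726, 0.0532]
eef_rot: [-0.69, -0.157, 0.155, 0.69]
ft_force: [0.2, -0.2, 0.0]
width: 0.0869
```

```bash
python3 v.py c1 .43 .275 .05
```

```text
t 13.4 tcp [0.4295 0.2726 0.0532] jaw deg 25.5 ydir [ 0.002  0.001 -1.   ] F [ 0.17 -0.23  0.02] w 0.0869 q [ 0.12  0.38 -0.89  1.91  0.35  1.   -0.48]
off 119 196
off 219 217
tcp px [153.00597047 229.53670949] [253.31598132 248.63398277]
```

View pics/c1.png

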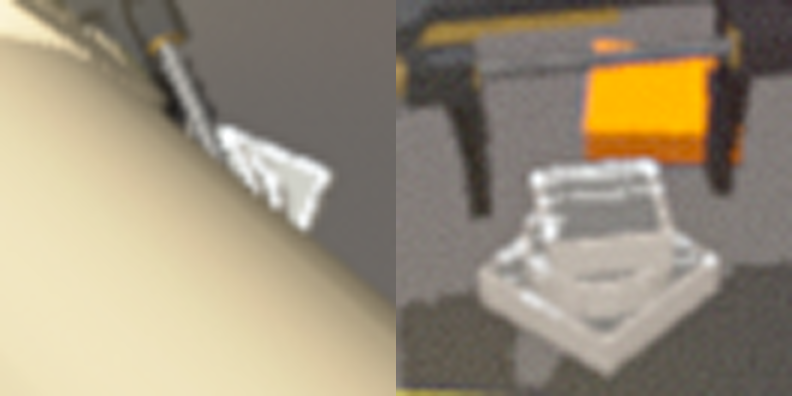

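jog_arm(commands=[{"translation":[0,1,-9],"twist":0},{"translation":[0,0,-6],"twist":0},{"translation":[0,0,-3],"twist":0},{"translation":[0,0,0],"twist":0},{"translation":[0,0,0],"twist":0},{"translation":[0,0,0],"twist":0}])

```text
time: 14.1
ee_pos: [0.4287, 0.2735, 0.0341]
eef_rot: [-0.69, -0.156, 0.156, 0.69]
ft_force: [-0.6, 0.5, 0.3]
width: 0.0872
```

jog_arm(commands=[{"translation":[0,0,0],"twist":0},{"translation":[0,0,0],"twist":0},{"translation":[0,0,0],"twist":0},{"translation":[0,0,0],"twist":0},{"translation":[0,0,0],"twist":0},{"translation":[0,0,0],"twist":0},{"translation":[0,0,0],"twist":0},{"translation":[0,0,0],"twist":0},{"translation":[0,0,0],"twist":0},{"translation":[0,0,0],"twist":0}], grip=0.6, grip_force=10)

```text
time: 15.1
ee_pos: [0.4286, 0.2734, 0.034]
eef_rot: [-0.69, -0.156, 0.156, 0.69]
ft_force: [0.5, -0.2, 0.7]
width: 0.0481
```

```bash
python3 v.py c2 .43 .275 .05
```

```text
t 15.1 tcp [0.4286 0.2734 0.034 ] jaw deg 25.5 ydir [ 0.  0. -1.] F [ 0.48 -0.21  0.73] w 0.0481 q [ 0.1   0.42 -0.87  1.93  0.38  0.97 -0.51]
off 119 196
off 219 217
tcp px [154.76324765 230.66573742] [253.73862407 255.2547843 ]
```

View pics/c2.png

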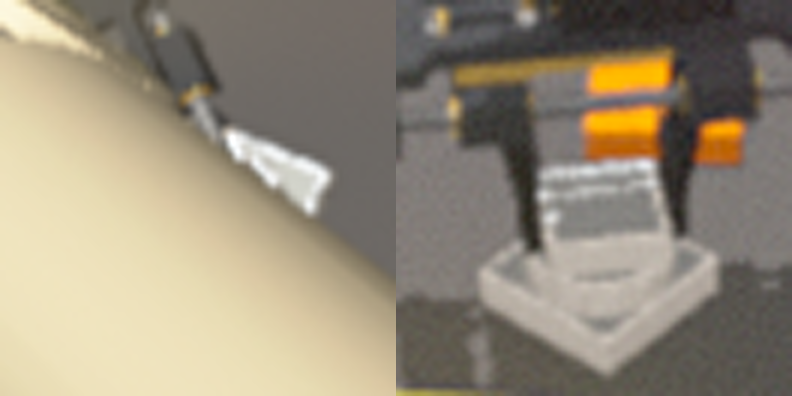

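jog_arm(commands=[{"translation":[0,0,5],"twist":0},{"translation":[0,0,15],"twist":0},{"translation":[0,0,35],"twist":0},{"translation":[0,0,40],"twist":0},{"translation":[12,-36,21],"twist":-0.06},{"translation":[12,-38,0],"twist":-0.06},{"translation":[12,-38,0],"twist":-0.06},{"translation":[5,-38,0],"twist":-0.06},{"translation":[0,-38,0],"twist":-0.06},{"translation":[0,-38,0],"twist":-0.06},{"translation":[-3,-38,0],"twist":-0.06},{"translation":[-4,-38,0],"twist":-0.05},{"translation":[0,0,-20],"twist":0},{"translation":[0,0,-20],"twist":0},{"translation":[0,0,0],"twist":0},{"translation":[0,0,0],"twist":0}])

```text
time: 16.8
ee_pos: [0.4628, -0.0282, 0.111]
eef_rot: [-0.707, 0.008, -0.009, 0.707]
ft_force: [-0.4, 0.1, -0.1]
width: 0.0482
```

```bash
python3 v.py c3 .46 -.028 .07
```

```text
t 16.8 tcp [ 0.4628 -0.0282  0.111 ] jaw deg -1.4 ydir [ 0.001  0.    -1.   ] F [-0.39  0.13 -0.07] w 0.0482 q [ 0.64  0.13 -0.71  1.98  0.1   1.06 -0.14]
off 235 181
off 241 149
tcp px [268.36037167 210.88979843] [273.79116436 170.08149201]
```

View pics/c3.png

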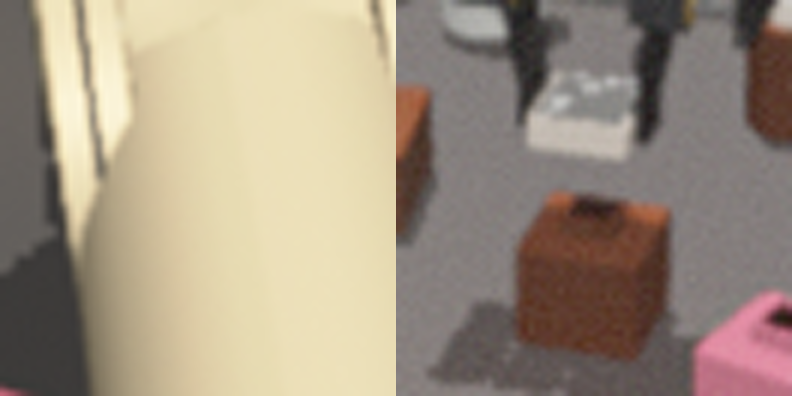

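jog_arm(commands=[{"translation":[0,0,-15],"twist":0},{"translation":[0,0,-12],"twist":0},{"translation":[0,0,-8],"twist":0},{"translation":[0,0,-6],"twist":0},{"translation":[0,0,-5],"twist":0},{"translation":[0,0,-3],"twist":0},{"translation":[0,0,0],"twist":0},{"translation":[0,0,0],"twist":0}])

```text
time: 17.7
ee_pos: [0.4627, -0.0286, 0.0611]
eef_rot: [-0.707, 0.009, -0.009, 0.707]
ft_force: [-0.1, 0.0, -1.1]
width: 0.0481
```

```bash
python3 v.py c4 .46 -.028 .07
```

```text
t 17.7 tcp [ 0.4627 -0.0286  0.0611] jaw deg -1.4 ydir [ 0.  0. -1.] F [-0.06  0.02 -1.08] w 0.0481 q [ 0.61  0.21 -0.7   2.02  0.17  0.96 -0.19]
off 235 181
off 241 149
tcp px [268.1771395  213.90153647] [273.8011624  184.98313435]
```

View pics/c4.png

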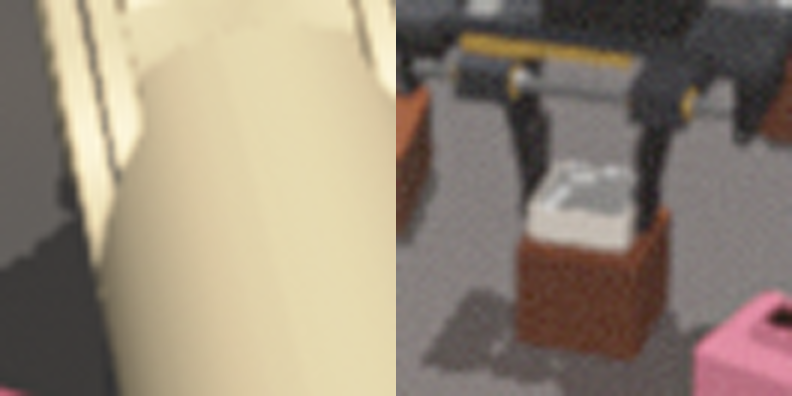

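jog_arm(commands=[{"translation":[0,0,-1],"twist":0},{"translation":[0,0,-1],"twist":0},{"translation":[0,0,-1],"twist":0},{"translation":[0,0,0],"twist":0},{"translation":[0,0,0],"twist":0}])

```text
time: 18.3
ee_pos: [0.4626, -0.0286, 0.0579]
eef_rot: [-0.707, 0.009, -0.009, 0.707]
ft_force: [0.1, 0.4, -0.5]
width: 0.048
```

jog_arm(commands=[{"translation":[0,0,0],"twist":0},{"translation":[0,0,0],"twist":0},{"translation":[0,0,0],"twist":0},{"translation":[0,0,0],"twist":0},{"translation":[0,0,0],"twist":0},{"translation":[0,0,10],"twist":0},{"translation":[0,0,30],"twist":0},{"translation":[0,0,40],"twist":0},{"translation":[30,-30,20],"twist":0},{"translation":[30,-40,0],"twist":0},{"translation":[0,-40,0],"twist":0},{"translation":[0,0,0],"twist":0}], grip=0.2)

```text
time: 19.5
ee_pos: [0.5223, -0.1449, 0.1581]
eef_rot: [0.707, -0.012, 0.011, -0.707]
ft_force: [0.4, 0.5, -0.2]
width: 0.0696
```

```bash
python3 v.py c5 .46 -.028 .07; python3 - <<'E'
from h import *
t=camera('top');crop(t,125,200,195,260,9,'pics/st3.png')
s=camera('side');crop(s,220,235,285,280,10,'pics/st3s.png')
E
```

```text
t 19.5 tcp [ 0.5223 -0.1449  0.1581] jaw deg -1.9 ydir [-0.    -0.001 -1.   ] F [ 0.4   0.54 -0.21] w 0.0696 q [ 0.73  0.26 -0.62  1.74  0.16  1.2   0.03]
off 235 181
off 241 149
tcp px [317.01674229 182.10232075] [265.49600483 137.89396294]
```

View pics/c5.png

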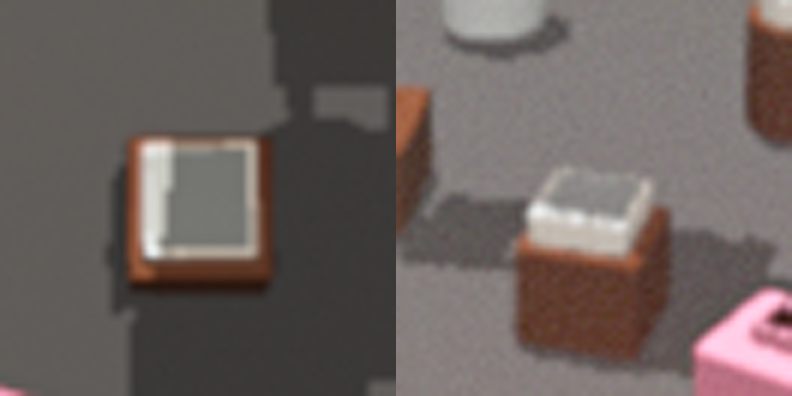

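View pics/st3.png

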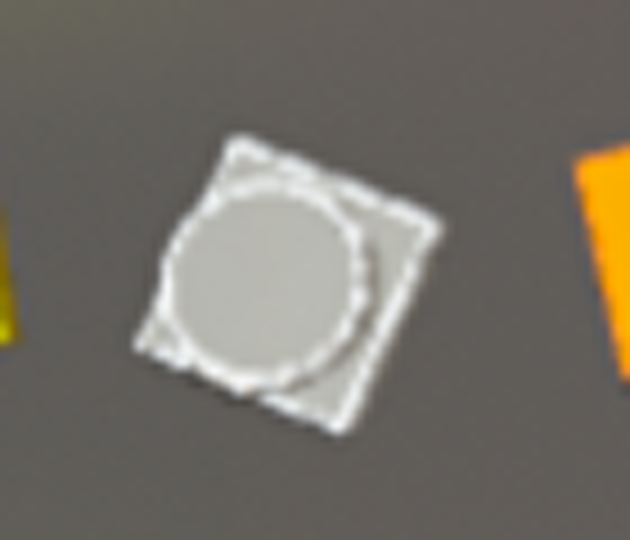

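View pics/st3s.png

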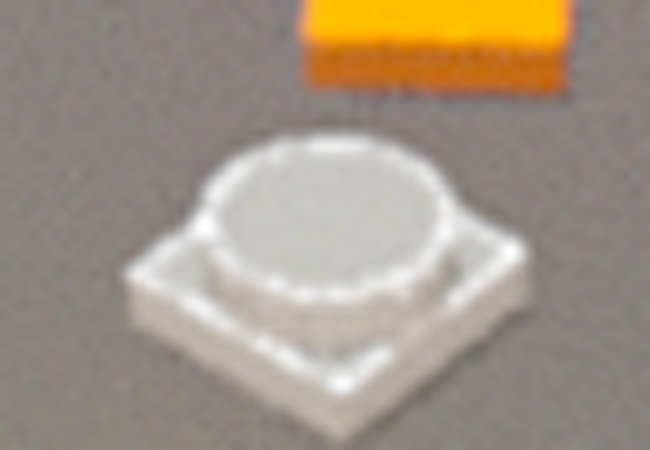

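```bash
python3 - <<'E'
from h import *
t=camera('top');s=camera('side')
f=lambda L:np.array([125,200])+(np.array(L,float)+.5)/9-.5
g=lambda L:np.array([220,235])+(np.array(L,float)+.5)/10-.5
def go(A,B,z):
    P=np.array([tri(t,a,s,b)[0] for a,b in zip(A,B)]);print(P.round(4),[round(tri(t,a,s,b)[1],4) for a,b in zip(A,B)])
    print(onz(t,A,z).round(4).tolist(),onz(s,B,z).round(4).tolist())
go(f([(265,285)]),g([(327,217)]),.032)
go(f([(238,137),(137,343),(343,432)]),g([(130,277),(340,390),(523,252)]),.016)
print(onz(t,f([(238,137),(137,343),(343,432),(440,225)]),.016).mean(0))
E
```

```text
[[0.4293 0.2763 0.0325]] [np.float64(0.0041)]
[[0.4274, 0.2759, 0.032]] [[0.4316, 0.2757, 0.032]]
[[0.4759 0.291  0.0147]
 [0.4138 0.3181 0.0166]
 [0.3863 0.2561 0.016 ]] [np.float64(0.003), np.float64(0.0024), np.float64(0.0033)]
[[0.4743, 0.2902, 0.016], [0.4126, 0.318, 0.016], [0.3847, 0.2557, 0.016]] [[0.4769, 0.2924, 0.016], [0.4152, 0.3175, 0.016], [0.388, 0.2562, 0.016]]
[0.42940447 0.27312112 0.016     ]
```

jog_arm(commands=[{"translation":[0,42,0],"twist":0.047},{"translation":[0,42,0],"twist":0.047},{"translation":[0,42,0],"twist":0.047},{"translation":[-5,42,0],"twist":0.047},{"translation":[-8,42,0],"twist":0.047},{"translation":[-12,42,0],"twist":0.047},{"translation":[-15,42,0],"twist":0.047},{"translation":[-16,42,0],"twist":0.047},{"translation":[-18,42,0],"twist":0.047},{"translation":[-18,44,0],"twist":0.047},{"translation":[0,0,-35],"twist":0},{"translation":[0,0,-35],"twist":0},{"translation":[0,0,-25],"twist":0},{"translation":[0,0,-12],"twist":0},{"translation":[0,0,0],"twist":0},{"translation":[0,0,0],"twist":0},{"translation":[0,0,0],"twist":0}], grip=0)

```text
time: 21.5
ee_pos: [0.4313, 0.284, 0.0524]
eef_rot: [-0.69, -0.157, 0.155, 0.69]
ft_force: [0.4, -0.6, 0.7]
width: 0.0869
```

```bash
python3 v.py d1 .43 .275 .04
```

```text
t 21.5 tcp [0.4313 0.284  0.0524] jaw deg 25.5 ydir [ 0.002  0.001 -1.   ] F [ 0.4  -0.65  0.69] w 0.0869 q [ 0.1   0.41 -0.89  1.9   0.37  1.01 -0.51]
off 120 196
off 219 220
tcp px [148.72006804 228.96836518] [251.10475039 251.58708513]
```

View pics/d1.png

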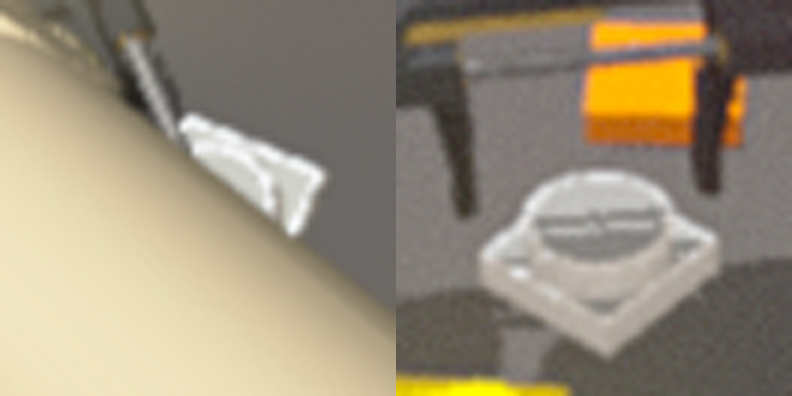

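jog_arm(commands=[{"translation":[-1,-8,0],"twist":0},{"translation":[0,0,-10],"twist":0},{"translation":[0,0,-10],"twist":0},{"translation":[0,0,-8],"twist":0},{"translation":[0,0,-5],"twist":0},{"translation":[0,0,0],"twist":0},{"translation":[0,0,0],"twist":0},{"translation":[0,0,0],"twist":0}])

```text
time: 22.4
ee_pos: [0.4296, 0.2756, 0.0182]
eef_rot: [-0.69, -0.156, 0.156, 0.69]
ft_force: [-0.1, -0.8, -0.0]
width: 0.0872
```

```bash
python3 v.py d2 .43 .275 .04
```

```text
t 22.4 tcp [0.4296 0.2756 0.0182] jaw deg 25.5 ydir [ 0.  0. -1.] F [-0.14 -0.84 -0.02] w 0.0872 q [ 0.08  0.45 -0.86  1.93  0.41  0.95 -0.53]
off 120 196
off 219 220
tcp px [155.58610609 230.90799148] [253.1721981  260.86896977]
```

View pics/d2.png

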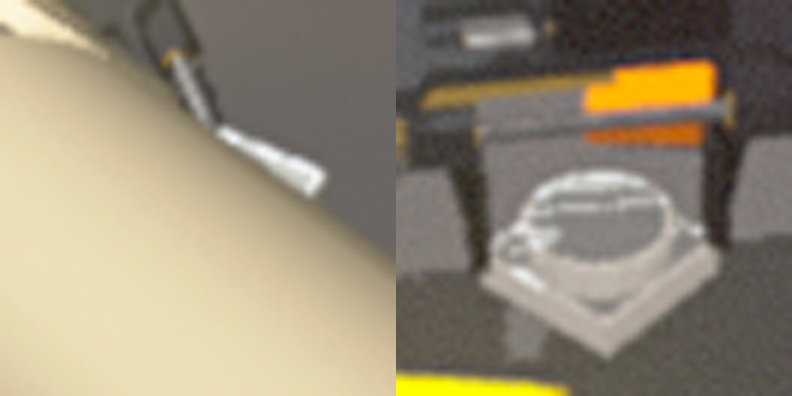

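Centred on the large round cap. Close.

jog_arm(commands=[{"translation":[0,0,0],"twist":0},{"translation":[0,0,0],"twist":0},{"translation":[0,0,0],"twist":0},{"translation":[0,0,0],"twist":0},{"translation":[0,0,0],"twist":0},{"translation":[0,0,0],"twist":0},{"translation":[0,0,0],"twist":0},{"translation":[0,0,0],"twist":0}], grip=0.5, grip_force=10)

```text
time: 23.3
ee_pos: [0.4296, 0.2754, 0.018]
eef_rot: [-0.69, -0.156, 0.156, 0.69]
ft_force: [0.4, -0.1, 0.8]
width: 0.0602
```

jog_arm(commands=[{"translation":[0,0,5],"twist":0},{"translation":[0,0,15],"twist":0},{"translation":[0,0,40],"twist":0},{"translation":[0,0,40],"twist":0},{"translation":[0,0,40],"twist":0},{"translation":[0,0,0],"twist":0},{"translation":[0,0,0],"twist":0}])

```text
time: 24.0
ee_pos: [0.43, 0.2756, 0.1594]
eef_rot: [0.69, 0.157, -0.155, -0.69]
ft_force: [0.3, -0.0, -1.4]
width: 0.0598
```

```bash
python3 v.py d3 .43 .275 .06 50
```

```text
t 24.0 tcp [0.43   0.2756 0.1594] jaw deg 25.5 ydir [ 0.003  0.    -1.   ] F [ 0.31 -0.01 -1.43] w 0.0598 q [ 0.2   0.25 -0.96  1.8   0.22  1.2  -0.38]
off 101 179
off 202 196
tcp px [138.60382198 224.46157824] [251.73068042 211.86214081]
```

View pics/d3.png

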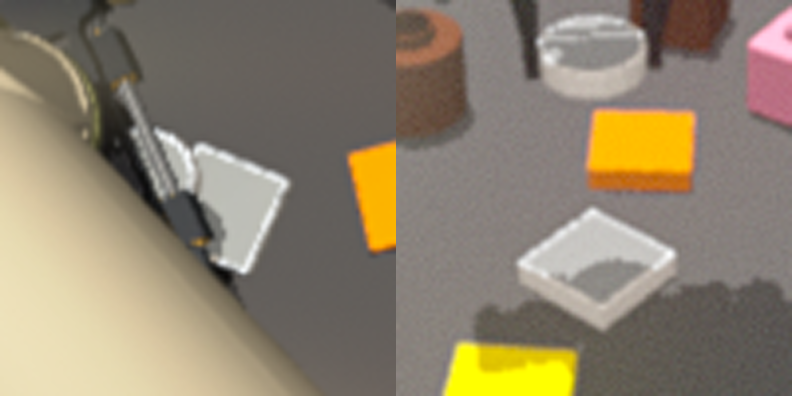

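jog_arm(commands=[{"translation":[31,-24,0],"twist":-0.03},{"translation":[31,-24,0],"twist":-0.03},{"translation":[31,-24,0],"twist":-0.03},{"translation":[31,-24,0],"twist":-0.03},{"translation":[31,-23,0],"twist":-0.03},{"translation":[29,-23,0],"twist":-0.03},{"translation":[0,0,-20],"twist":0},{"translation":[0,0,-20],"twist":0},{"translation":[0,0,0],"twist":0},{"translation":[0,0,0],"twist":0}])

```text
time: 25.1
ee_pos: [0.6129, 0.1336, 0.1173]
eef_rot: [-0.701, -0.093, 0.094, 0.701]
ft_force: [0.2, -0.6, 0.2]
width: 0.06
```

```bash
python3 v.py d4 .614 .1335 .08
```

```text
t 25.1 tcp [0.6129 0.1336 0.1173] jaw deg 15.2 ydir [-0.002  0.    -1.   ] F [ 0.23 -0.65  0.16] w 0.06 q [ 0.28  0.53 -0.76  1.55  0.38  1.22 -0.28]
off 172 124
off 171 166
tcp px [203.19805324 153.49913073] [203.96569531 187.51559087]
```

View pics/d4.png

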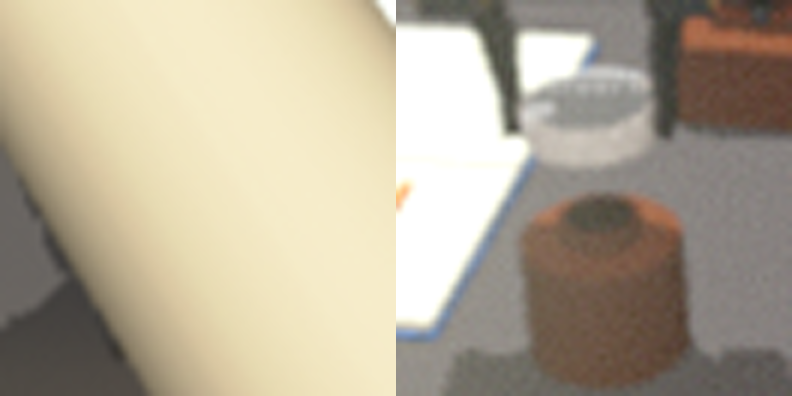

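```bash
python3 - <<'E'
from h import *
s=camera('side')
for P in([.6129,.1336,.131],[.6129,.1336,.115],[.6142,.1335,.062],[.6142,.1335,0.072]):
    p=proj(s,[P])[0];print(p,(p-[171,166])*6+[396,0])
E
```

```text
[203.56986512 183.07327677] [591.41919071 102.43966063]
[204.02617598 188.26941655] [594.15705591 133.6164993 ]
[205.08896795 204.89992206] [600.53380767 233.39953238]
[204.81150627 201.80377685] [598.86903761 214.82266109]
```

jog_arm(commands=[{"translation":[0,0,-15],"twist":0},{"translation":[0,0,-12],"twist":0},{"translation":[0,0,-8],"twist":0},{"translation":[0,0,-6],"twist":0},{"translation":[0,0,-5],"twist":0},{"translation":[0,0,-4],"twist":0},{"translation":[0,0,0],"twist":0},{"translation":[0,0,0],"twist":0}])

```text
time: 26.05
ee_pos: [0.6137, 0.1335, 0.0682]
eef_rot: [-0.701, -0.094, 0.093, 0.701]
ft_force: [0.0, 0.4, -0.7]
width: 0.06
```

```bash
python3 v.py d5 .614 .1335 .08
```

```text
t 26.05 tcp [0.6137 0.1335 0.0682] jaw deg 15.2 ydir [ 0.  0. -1.] F [ 0.01  0.37 -0.7 ] w 0.06 q [ 0.27  0.58 -0.74  1.59  0.42  1.14 -0.3 ]
off 172 124
off 171 166
tcp px [206.0867017  158.88234228] [205.08625047 203.01377106]
```

View pics/d5.png

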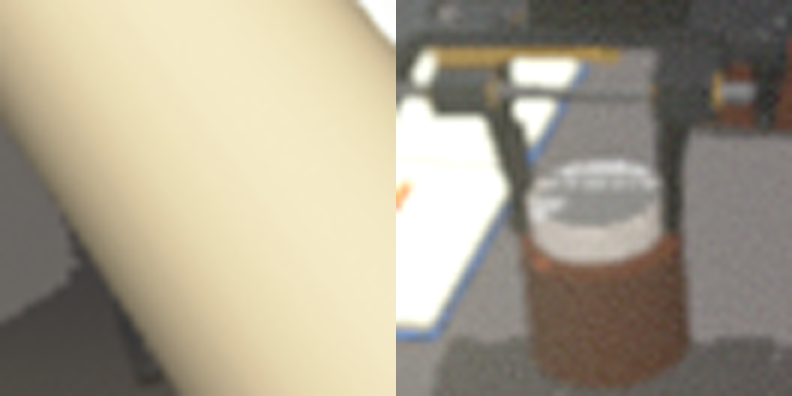

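jog_arm(commands=[{"translation":[0,0,-2],"twist":0},{"translation":[0,0,-1],"twist":0},{"translation":[0,0,-1],"twist":0},{"translation":[0,0,0],"twist":0},{"translation":[0,0,0],"twist":0}])

```text
time: 26.65
ee_pos: [0.6136, 0.1334, 0.064]
eef_rot: [-0.701, -0.093, 0.093, 0.701]
ft_force: [-0.0, 0.4, 1.2]
width: 0.0598
```

jog_arm(commands=[{"translation":[0,0,0],"twist":0},{"translation":[0,0,0],"twist":0},{"translation":[0,0,0],"twist":0},{"translation":[0,0,0],"twist":0},{"translation":[0,0,0],"twist":0},{"translation":[0,0,10],"twist":0},{"translation":[0,0,30],"twist":0},{"translation":[0,0,40],"twist":0},{"translation":[-30,-30,10],"twist":-0.08},{"translation":[-30,-40,0],"twist":-0.08},{"translation":[-30,-40,0],"twist":-0.08},{"translation":[0,-40,0],"twist":-0.08},{"translation":[0,0,0],"twist":0}], grip=0)

```text
time: 27.95
ee_pos: [0.5231, -0.0232, 0.1547]
eef_rot: [0.708, -0.023, 0.024, -0.705]
ft_force: [-0.0, 0.8, -0.1]
width: 0.0872
```

```bash
python3 v.py d6 .614 .1335 .08; python3 - <<'E'
from h import *
t=camera('top');crop(t,125,200,195,260,9,'pics/st4.png')
s=camera('side');crop(s,220,235,285,280,10,'pics/st4s.png')
E
```

```text
t 27.95 tcp [ 0.5231 -0.0232  0.1547] jaw deg -3.8 ydir [ 0.001 -0.004 -1.   ] F [-0.04  0.8  -0.07] w 0.0872 q [ 0.61  0.23 -0.73  1.79  0.17  1.19 -0.24]
off 172 124
off 171 166
tcp px [265.98873539 183.19692965] [253.26296887 154.79131914]
```

View pics/d6.png

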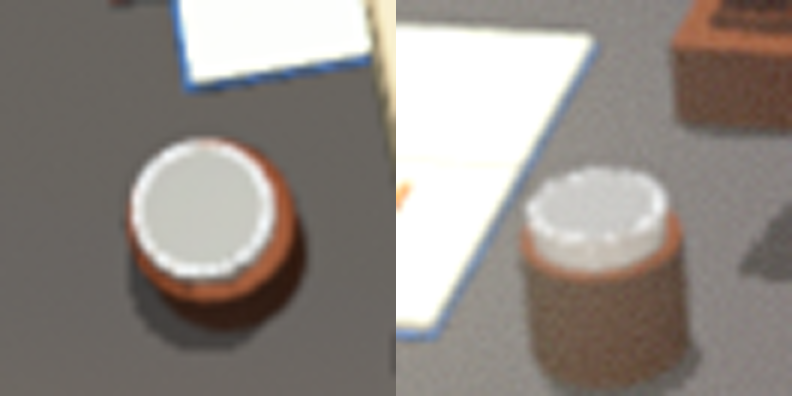

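View pics/st4.png

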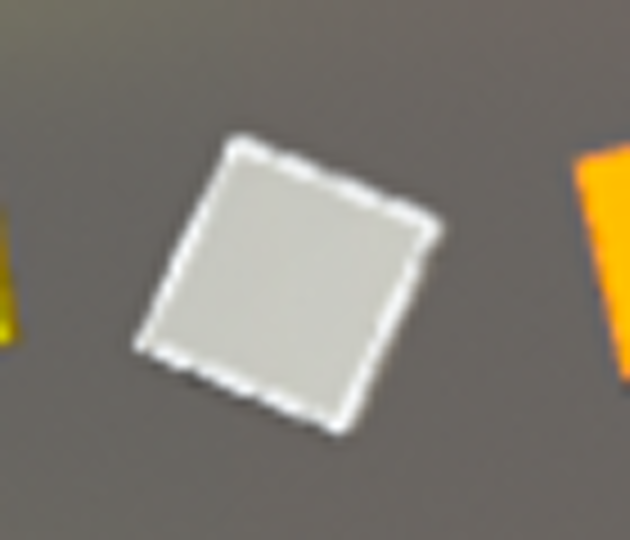

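View pics/st4s.png

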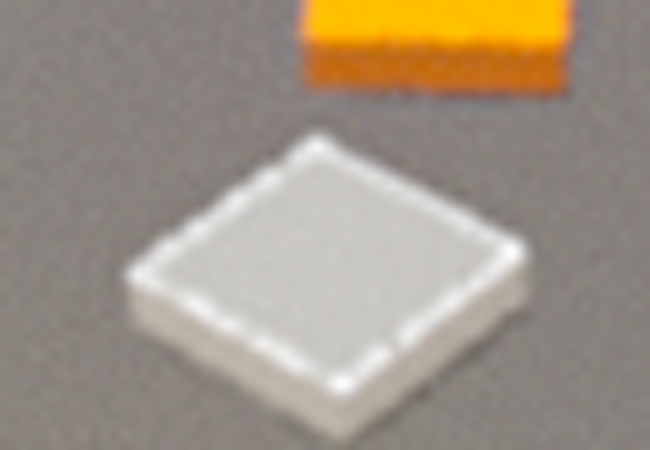

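jog_arm(commands=[{"translation":[0,38,0],"twist":-0.044},{"translation":[0,38,0],"twist":-0.044},{"translation":[-6,38,0],"twist":-0.044},{"translation":[-12,38,0],"twist":-0.044},{"translation":[-16,38,0],"twist":-0.044},{"translation":[-18,38,0],"twist":-0.044},{"translation":[-20,36,0],"twist":-0.044},{"translation":[-20,33,0],"twist":-0.044},{"translation":[0,0,-35],"twist":0},{"translation":[0,0,-35],"twist":0},{"translation":[0,0,-25],"twist":0},{"translation":[0,0,-20],"twist":0},{"translation":[0,0,0],"twist":0},{"translation":[0,0,0],"twist":0},{"translation":[0,0,0],"twist":0}], grip=0)

```text
time: 29.65
ee_pos: [0.432, 0.2815, 0.0403]
eef_rot: [-0.692, 0.142, -0.143, 0.693]
ft_force: [0.6, 0.8, 0.3]
width: 0.0871
```

```bash
python3 v.py e1 .43 .275 .03
```

```text
t 29.65 tcp [0.432  0.2815 0.0403] jaw deg -23.3 ydir [ 0.002  0.001 -1.   ] F [0.63 0.81 0.29] w 0.0871 q [ 0.04  0.4  -0.81  1.91  0.35  0.98 -1.34]
off 121 197
off 220 223
tcp px [151.04753248 229.1990894 ] [251.28814014 254.94817855]
```

View pics/e1.png

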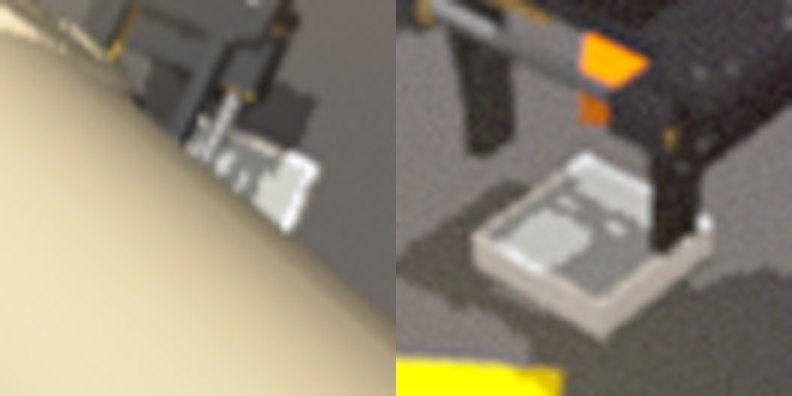

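jog_arm(commands=[{"translation":[-1,-8,0],"twist":0},{"translation":[0,0,-10],"twist":0},{"translation":[0,0,-8],"twist":0},{"translation":[0,0,0],"twist":0},{"translation":[0,0,0],"twist":0},{"translation":[0,0,0],"twist":0}])

```text
time: 30.35
ee_pos: [0.4306, 0.2727, 0.021]
eef_rot: [-0.692, 0.143, -0.143, 0.693]
ft_force: [0.2, 0.8, 1.2]
width: 0.0874
```

```bash
python3 v.py e2 .43 .275 .03
```

```text
t 30.35 tcp [0.4306 0.2727 0.021 ] jaw deg -23.3 ydir [ 0.  0. -1.] F [0.17 0.84 1.24] w 0.0874 q [ 0.04  0.42 -0.8   1.93  0.37  0.94 -1.34]
off 121 197
off 220 223
tcp px [156.41059463 230.41867028] [253.15339021 259.12534453]
```

View pics/e2.png

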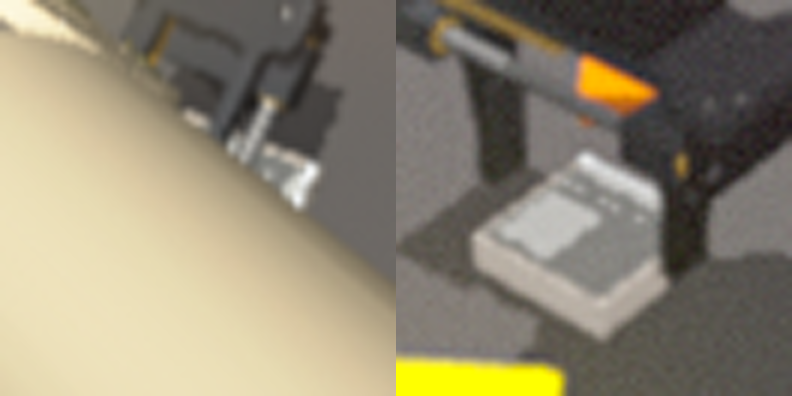

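jog_arm(commands=[{"translation":[0,1,-6],"twist":0},{"translation":[0,0,-6],"twist":0},{"translation":[0,0,-4],"twist":0},{"translation":[0,0,0],"twist":0},{"translation":[0,0,0],"twist":0},{"translation":[0,0,0],"twist":0}])

```text
time: 31.05
ee_pos: [0.4307, 0.2735, 0.0051]
eef_rot: [-0.692, 0.143, -0.143, 0.693]
ft_force: [0.1, 0.4, -0.8]
width: 0.0871
```

jog_arm(commands=[{"translation":[0,0,0],"twist":0},{"translation":[0,0,0],"twist":0},{"translation":[0,0,0],"twist":0},{"translation":[0,0,0],"twist":0},{"translation":[0,0,0],"twist":0},{"translation":[0,0,0],"twist":0},{"translation":[0,0,0],"twist":0}], grip=0.4, grip_force=10)

```text
time: 31.75
ee_pos: [0.4306, 0.2734, 0.005]
eef_rot: [-0.693, 0.143, -0.143, 0.693]
ft_force: [-0.1, 0.4, 2.0]
width: 0.0676
```

jog_arm(commands=[{"translation":[0,0,5],"twist":0},{"translation":[0,0,15],"twist":0},{"translation":[0,0,40],"twist":0},{"translation":[0,0,45],"twist":0},{"translation":[0,0,45],"twist":0},{"translation":[0,0,0],"twist":0},{"translation":[0,0,0],"twist":0}])

```text
time: 32.45
ee_pos: [0.4311, 0.2736, 0.1565]
eef_rot: [-0.692, 0.142, -0.144, 0.693]
ft_force: [-0.1, 0.1, -1.2]
width: 0.0678
```

```bash
python3 v.py e3 .43 .275 .1 50;python3 jars.py | grep -A2 JSL
```

```text
t 32.45 tcp [0.4311 0.2736 0.1565] jaw deg -23.3 ydir [ 0.003  0.    -1.   ] F [-0.14  0.09 -1.22] w 0.0678 q [ 0.14  0.23 -0.89  1.81  0.19  1.19 -1.21]
off 96 177
off 202 183
tcp px [139.87209058 224.14214269] [251.58523797 212.42398972]
JSL th 106.0 px [300.2 153.9] xy@z [ 0.6277 -0.1205  0.05  ] rect [ 628.2 -120.6] [83.4 83. ] 7.5
JSL th 120.0 px [234.5 175.5] xy@z [ 0.6038 -0.0736  0.05  ] rect [604.7 -73.2] [ 16.1 129.5] 66.8
   tri [ 0.6302 -0.1249  0.0221] gap 0.0125
JRL th 94.0 px [207.  160.5] xy@z [0.611  0.1318 0.062 ] rect [609.6 130.5] [67.3 75.4] 38.3
```

View pics/e3.png

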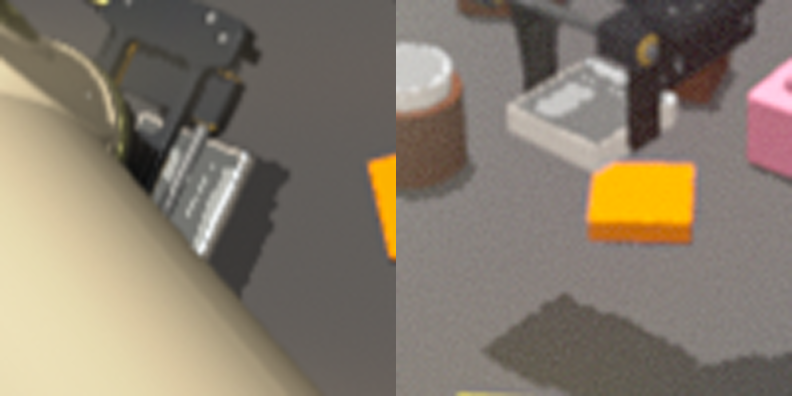

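jog_arm(commands=[{"translation":[20,-39,0],"twist":0.054},{"translation":[20,-39,0],"twist":0.054},{"translation":[20,-39,0],"twist":0.054},{"translation":[20,-39,0],"twist":0.054},{"translation":[20,-39,0],"twist":0.054},{"translation":[20,-40,0],"twist":0.054},{"translation":[20,-40,0],"twist":0.054},{"translation":[20,-40,0],"twist":0.054},{"translation":[20,-40,0],"twist":0.054},{"translation":[19,-39,0],"twist":0.054},{"translation":[0,0,-20],"twist":0},{"translation":[0,0,-20],"twist":0},{"translation":[0,0,0],"twist":0},{"translation":[0,0,0],"twist":0},{"translation":[0,0,0],"twist":0}])

```text
time: 34.15
ee_pos: [0.63, -0.1202, 0.1159]
eef_rot: [0.706, 0.048, -0.047, -0.705]
ft_force: [-0.3, 0.2, -0.1]
width: 0.0677
```

```bash
python3 v.py e4 .63 -.12 .07
```

```text
t 34.15 tcp [ 0.63   -0.1202  0.1159] jaw deg 7.7 ydir [ 0.001 -0.    -1.   ] F [-0.28  0.19 -0.08] w 0.0677 q [ 0.62  0.53 -0.68  1.51  0.35  1.22  0.02]
off 267 117
off 198 129
tcp px [302.74366782 145.10258676] [230.99440122 149.61627058]
```

View pics/e4.png

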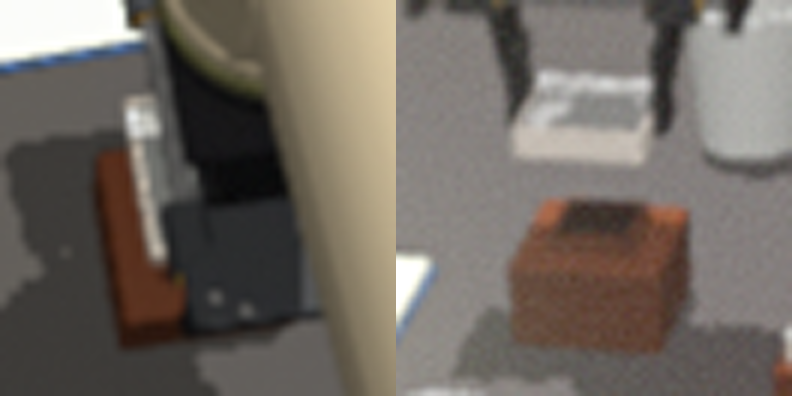

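Aligned with the jar. Descend to just above seating (TCP 0.055).

jog_arm(commands=[{"translation":[0,0,-15],"twist":0},{"translation":[0,0,-12],"twist":0},{"translation":[0,0,-10],"twist":0},{"translation":[0,0,-8],"twist":0},{"translation":[0,0,-6],"twist":0},{"translation":[0,0,-4],"twist":0},{"translation":[0,0,-2],"twist":0},{"translation":[0,0,0],"twist":0},{"translation":[0,0,0],"twist":0}])

```text
time: 35.15
ee_pos: [0.6298, -0.1207, 0.0583]
eef_rot: [0.706, 0.047, -0.047, -0.706]
ft_force: [-0.3, 0.9, 0.1]
width: 0.068
```

```bash
python3 v.py e5 .63 -.12 .07
```

```text
t 35.15 tcp [ 0.6298 -0.1207  0.0583] jaw deg 7.6 ydir [ 0.001 -0.    -1.   ] F [-0.27  0.93  0.09] w 0.068 q [ 0.61  0.59 -0.66  1.56  0.39  1.12 -0.01]
off 267 117
off 198 129
tcp px [300.57992727 152.20339253] [231.8913466  165.71808143]
```

View pics/e5.png

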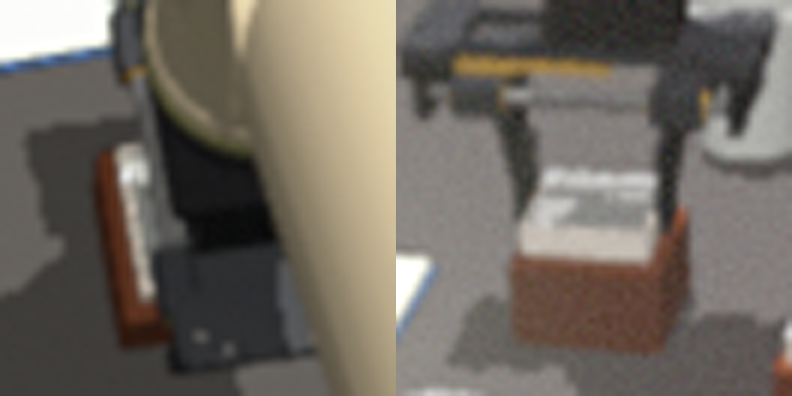

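jog_arm(commands=[{"translation":[0,0,-1],"twist":0},{"translation":[0,0,-1],"twist":0},{"translation":[0,0,-1],"twist":0},{"translation":[0,0,0],"twist":0},{"translation":[0,0,0],"twist":0}])

```text
time: 35.75
ee_pos: [0.6296, -0.1206, 0.0551]
eef_rot: [0.706, 0.047, -0.047, -0.706]
ft_force: [-1.0, -0.5, 1.9]
width: 0.0681
```

jog_arm(commands=[{"translation":[0,0,0],"twist":0},{"translation":[0,0,0],"twist":0},{"translation":[0,0,0],"twist":0},{"translation":[0,0,0],"twist":0},{"translation":[0,0,0],"twist":0},{"translation":[0,0,10],"twist":0},{"translation":[0,0,30],"twist":0},{"translation":[0,0,40],"twist":0},{"translation":[-20,40,20],"twist":0},{"translation":[-20,40,0],"twist":0},{"translation":[-20,40,0],"twist":0},{"translation":[-20,40,0],"twist":0},{"translation":[-20,40,0],"twist":0},{"translation":[-20,40,0],"twist":0},{"translation":[-20,40,0],"twist":0},{"translation":[-20,40,0],"twist":0},{"translation":[-20,40,0],"twist":0},{"translation":[-20,40,0],"twist":0},{"translation":[0,0,0],"twist":0}], grip=0)

```text
time: 37.65
ee_pos: [0.4258, 0.2855, 0.1564]
eef_rot: [-0.704, -0.051, 0.05, 0.706]
ft_force: [0.0, -0.3, -0.9]
width: 0.087
```

```bash
python3 v.py f1 .63 -.12 .07; python3 - <<'E'
from h import *
t=camera('top');s=camera('side')
cv2.imwrite('pics/f_t.png',t['img'][:,:,::-1]);crop(s,180,110,340,240,4.6,'pics/f_s.png');crop(t,180,130,400,250,3.6,'pics/f_tj.png')
E
```

```text
t 37.65 tcp [0.4258 0.2855 0.1564] jaw deg 8.2 ydir [ 0.001  0.003 -1.   ] F [ 0.01 -0.29 -0.85] w 0.087 q [ 0.18  0.26 -0.96  1.8   0.23  1.19 -0.71]
off 267 117
off 198 129
tcp px [134.65144129 226.51897161] [252.1718073  215.57730096]
```

View pics/f1.png

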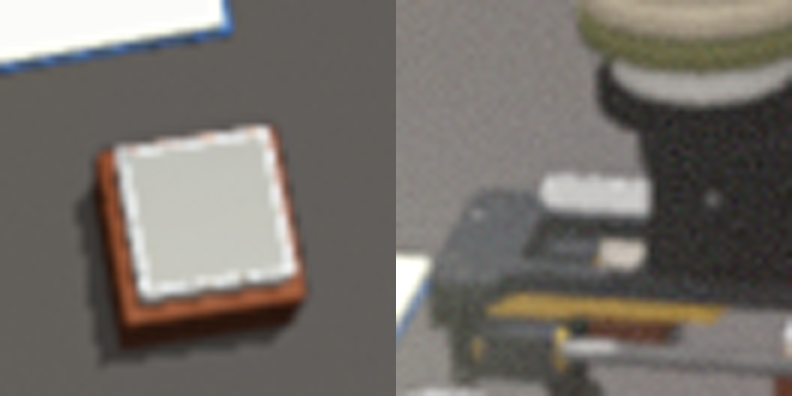

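View pics/f_t.png

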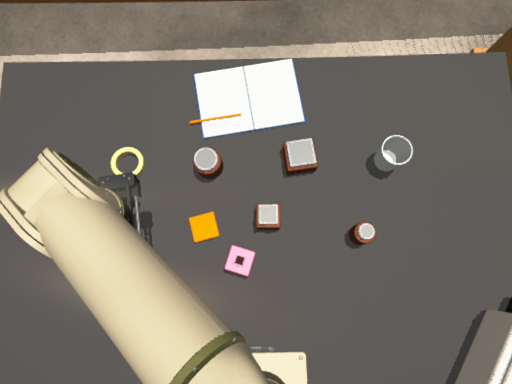

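View pics/f_s.png

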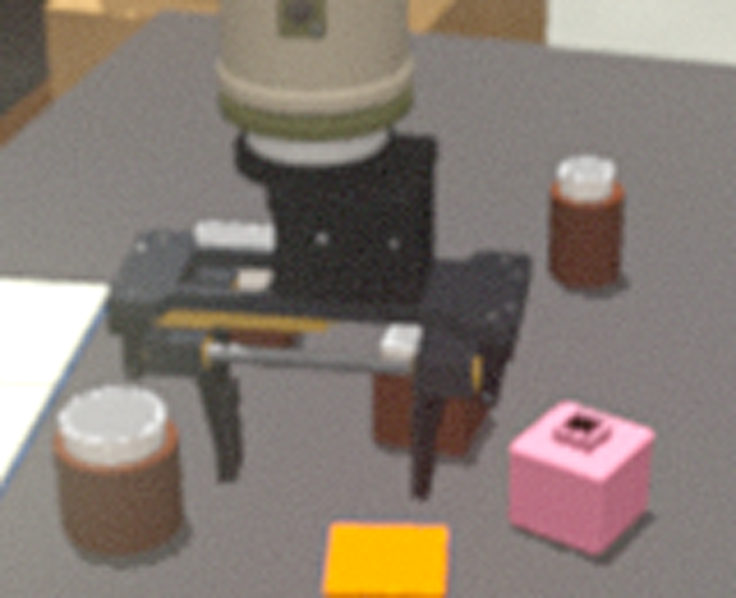

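View pics/f_tj.png

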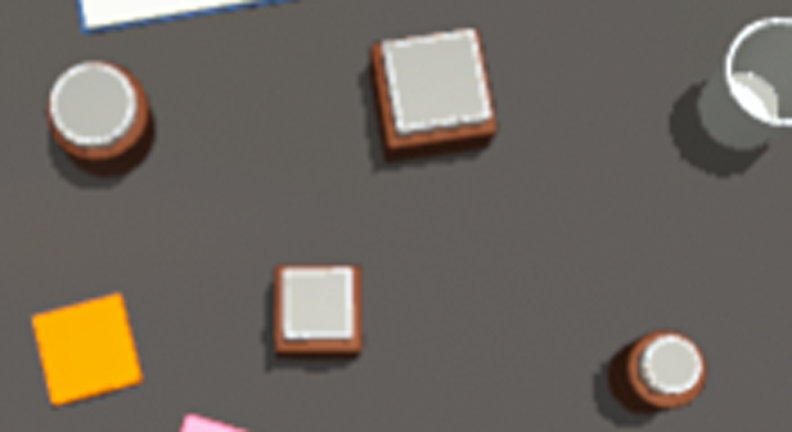

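jog_arm(commands=[{"translation":[0,0,40],"twist":0},{"translation":[0,0,40],"twist":0},{"translation":[0,20,40],"twist":0},{"translation":[0,30,40],"twist":0},{"translation":[0,30,40],"twist":0},{"translation":[0,30,20],"twist":0},{"translation":[0,0,0],"twist":0}])

```text
time: 38.55
ee_pos: [0.4293, 0.3924, 0.3772]
eef_rot: [-0.704, -0.048, 0.047, 0.707]
ft_force: [0.3, -0.2, -0.4]
width: 0.087
```

```bash
python3 - <<'E'
from h import *
t=camera('top');s=camera('side')
crop(s,180,110,340,240,4.6,'pics/g_s.png')
J={'SL':(.63,-.1205,.066),'RL':(.614,.1335,.078),'SS':(.462,-.028,.072),'RS':(.4115,-.2745,.086)}
print(proj(t,list(J.values())).round(1).tolist(),(proj(s,list(J.values()))-[180,110]).round(1).tolist())
for n,P in J.items():
    r=[]
    for c in(t,s):
        p=proj(c,[P])[0].astype(int);h=20;w=c['img'][p[1]-h:p[1]+h,p[0]-h:p[0]+h].astype(int)
        hsv=cv2.cvtColor(w.astype(np.uint8),cv2.COLOR_RGB2HSV)
        m=((hsv[...,1]<45)&(hsv[...,2]>(150))).astype(np.uint8)
        k,l,st,ce=cv2.connectedComponentsWithStats(m);i=l[h-3:h+3,h-3:h+3].ravel();i=np.bincount(i[i>0]).argmax() if (i>0).any() else 0
        r.append(ce[i]+p-h);print(n,r[-1].round(1),st[i])
    Q,e=tri(t,r[0],s,r[1]);print('  ',Q.round(4),round(e,4))
E
```

```text
[[300.8, 151.2], [205.5, 157.7], [268.0, 213.6], [366.7, 230.5]] [[51.7, 53.6], [24.7, 89.9], [94.0, 71.9], [127.9, 36.6]]
SL [300.6 151.9] [  6   7  30  29 673]
SL [230.8 165. ] [  7  15  27  15 336]
   [ 0.6317 -0.1202  0.0605] 0.0033
RL [205.4 158.3] [  9  10  24  23 431]
RL [204.  201.5] [  7  14  26  18 350]
   [0.6148 0.1349 0.0734] 0.0023
SS [268.1 213.9] [ 11  11  19  20 366]
SS [272.6 183.3] [  9  15  22  15 244]
   [ 0.464  -0.0279  0.0666] 0.004
RS [366.1 230.8] [ 12  13  17  16 199]
RS [307.1 148. ] [ 14  18  13  10 104]
   [ 0.4127 -0.2741  0.0808] 0.0025
```

View pics/g_s.png

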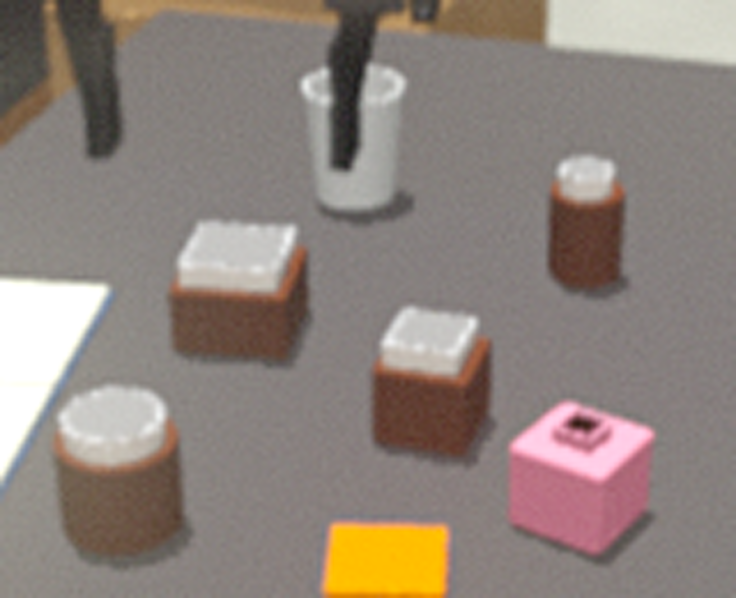

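```bash
python3 -c "
from bench import *
print(close_job(), read_state()['time'])"
```

```text
the job is handed in; nothing more can be done
the job is handed in; nothing more can be done
```

I took the stack apart from the top down. Each cap now sits on its matching brown jar: small round, small square, large round and large square. The job was handed in at about 38.7 s of the 115 s allowed, with the gripper open, high up and clear of everything.

**Last checks:**
- **Seating:** In both views every cap covers its neck and sits level on the shoulder.
- **Cap positions:** The final two-view cap centres lie within about 2.5 mm of the jar centres, against 8 mm to spare.
- **Cap heights:** The measured tops read 4.6–5.5 mm below the expected 66, 78, 72 and 86 mm. The side-view mask also took in part of each cap's side wall, which pulls its centre down by about that much. So this check is consistent with good seating but not independent proof of it. The arm's height at each release (within about 0.1 mm of the seating height) supports it too.
- **Jars and bystanders:** By eye, the jars, beaker, tape roll and orange and pink look-alikes look the same in the pictures before and after. I only re-measured one jar, the large square one, from the top camera before its cap went on, and it had not moved. In the last full top view the arm hid the yellow look-alike, so I did not check it at the end. Nothing I did went near it.
- **Forces:** The readings returned after each move stayed at about 2 N or less.
- **Camera disagreement:** The two cameras disagreed by 2–4 mm, mostly in x, so I used points triangulated from both.

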